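# Clamp a sample cell in the photometer holder

### The arm

A 6-joint arm with a two-finger parallel gripper is mounted at the origin on the work surface. World frame = base frame: x ahead of the robot, y to its left, z up, the work surface at z = 0. Lengths are in m, angles in degrees, forces in N, time in s.
With the tool pointing down it reaches from about 0.25 to 0.725 m from the base axis. Payload 9.7 kg.
Tool frame: the origin (TCP) lies midway between the tips of the shut fingers; the grasp point (between the pads) lies 19 mm behind it; z points along the fingers, y is the direction in which the jaws open and shut (so a half turn about z gives the same grasp; the last joint's range is limited). The gripper opens to 85 mm and grips with 20 to 120 N. Pads are 22 mm wide; open, the fingers measure 114 mm over their backs; the gripper's body (76 mm by 85 mm) begins 54 mm behind the grasp point. The pads swing forward as they close: fully open they stand 13 mm farther back than shut.
Start: joints at [76.662, 4.979, 10.078, 95.1, 0, 90], TCP at [0.127, 0.535, 0.231] pointing down, gripper open.
Joint ranges: [-179.16, 179.16], [-48.56, 103.87], [-65.8, 70.77], [-126.05, 130.52], [-82.76, 87.17], [-180, 180]. Speed limits (degrees/s): [127.2, 127.2, 147.25, 180, 180, 180].

### API

Orientations are given as a 3x3 rotation matrix whose columns are the frame's x, y, z axes.
In Python, from station import manip gives the robot as it stands.
- The arm moves only by the tool step_arm, never from a script. Its argument "steps" is a list of rows, each a list of 5 numbers: the opening in per cent of the stroke, from 0 (shut) to 100 (fully open), then the shift along the tool's x, y, z in cm, then the turn about the tool's z in degrees. In form: [[hand, dx, dy, dz, yaw], ...]. A call has 1 to 8 rows; each row is the pose to reach, as a shift and turn from the pose commanded when the call began, along the tool's axes at that moment; what a row does not reach only later rows make up. A row lasts 1/8 s, in which the tool goes at most 62.5 mm and 10.7 degrees, less where a joint would pass 70% of its speed; a pose out of reach is approached as far as the arm can. A call with a gripper value outside its range is refused whole. The fingers move at their own pace and stop on an object; the grip force is fixed at half the most. Time passes only in rows, so rows that repeat a pose let the fingers close. It gives the time, the measured TCP pose, the force and the opening at its end, in the units of the state.
- manip.get_obs(): the state, without advancing time (a new reading comes with each control period).
- manip.read_camera(name): name is "side" or "top" or "wrist"; returns a dict with "color" (384x512x3 uint8, red, green, blue), "z_map" (384x512 float32, m along the optical axis (not along the pixel's ray), 0 where there is no reading), "camera_matrix" (3x3 intrinsics, pixels), "origin" and "rotation" of the camera in the world; the wrist camera has in their place "mount" (4x4, takes a point from camera to tool coordinates, whose origin is the TCP and whose axes are the flange's). Camera axes: x right, y down, z forward; pixel columns grow to the right and rows downward; lengths in m; the calibration is good to about 2 mm. A picture is of the moment at which its call begins: read the wrist's pose just before it.
- manip.hand_in(): hands the job in, once; it reports no verdict.
The state is a dict: "time_s": time; "joint_positions": joint angles; "qvel": joint speeds; "effort": joint torques, N m; "tcp_pos": TCP position; "tool_rot": TCP orientation; "ft_force": force on the tool from outside, world axes, zero at the start; "moment": the same for the moment, N m; "opening": finger opening in m.
Only numpy, scipy, OpenCV 4.12 (cv2) and the standard library are available. Lean on these libraries where they do the work, as an engineer would, in place of code of your own. Each camera call takes 0.05 s, during which the arm holds its last target.

### The job

Stand the metal sample cell in the open channel of the cell holder and slide it along until you feel it press firmly, but gently, on the steel stop plate at the closed end. Let go of it and leave it there, then swing the holder's cam lever round until it snaps past centre and stays clamped on the cell. Do not drop the cell, ram the stop or force the lever, and leave the other things on the bench alone.

Things in the scene. Friction and masses are not known exactly. Their poses are not given: they have to be found in the camera images.
- cell: Loose sample cell, about 0.25 kg, standing. Bare metal block 56 long (x) x 40 wide (y) x 60 high with flat sides; on it a square 28 x 28 mm grey plastic cap from 60 to 96 mm height, the place to grip. It may stand in the channel either way round. Origin: centre of its underside; z up. Sliding on the channel floor it drags with 1 to 4 N, more if pressed down: do not take that for the stop.
- holder: Fixed cell holder: grey base plate 12 mm thick (own x -80 to 110, y -41 to 89 mm). Metal-walled channel along its x: open at -x (flared mouth, x -85), closed at +x by the stop; floor 12 mm above the bench, 46 mm wide inside, walls 10 thick, tops 37 mm above the bench. White sensor head, 72 mm high, at x 53 to 105, y -35 to 35. Origin: on the bench under the middle of the cell's place.
- nose (a point): Where the lever's cam drives a sprung steel nose, 9 mm wide, through the left wall (holder x 0, y 23, height 33 mm) towards holder -y, onto the flat side of the cell, pressing it on the right wall (shifting it up to 6 mm sideways). Axes as the holder's.
- cam_post (a point): The upright axis the lever turns on, holder x 0, y 67 mm, at the arm's underside 45 mm above the bench. Axes as the holder's.
- seat (a point): Point on the middle line of the channel floor, 12 mm above the bench. With the stop at mid-setting the centre of a home cell's underside stands here; as the stop is set, home lies up to 10 mm before or beyond it along the channel. Axes as the holder's (x along the channel towards the stop).
- stop: Fixed bracket of the adjustable stop; on it a steel plate, 12 thick, 36 wide, 46 mm high, closes the channel. Origin: where the plate's face meets the floor at mid-setting, 28 mm from the seat along holder +x; the real face is up to 10 mm either way of it, differs each time and is not measured: find it by feel. It is rigid: 5 to 10 N is a firm push, over 25 N is ramming.
- tongue (a joint): Light brass contact tongue (12 mm wide) in the stop plate's face, 38 mm above the bench; reads how far it is pressed in: 0 free, standing 4 mm proud of the plate, 0.004 m flush when the cell is home. Its spring gives at most 0.25 N, too little to move the cell.
- handle: The cam lever's arm with its black grip, lying level, 45 to 67 mm above the bench, turning in the horizontal plane. Origin: on the pivot axis, 45 mm above the bench; x points along the arm to the grip. The grip spans 54 to 110 mm from the pivot, 16 mm wide, 20 mm high (47 to 67 mm above the bench). Do not push it with more than 25 N.
- handle_push (a point): Middle of the black grip, 80 mm from the pivot axis, 57 mm above the bench: push here, square to the arm, on the side facing away from the turning direction.
- lever (a joint): Lever angle, rad: 0 open (arm 20 degrees left of holder +x), growing counterclockwise from above to 2.05 at the end stop, clamped. A spring drives it back to 0 until it passes centre at about 1.6, then it snaps to 2.05 by itself, away from the finger. Pushing at 80 mm takes about 4 N at first, up to about 13 N near 0.6 rad, falling to nothing at centre.
- tile: White ceramic tile, 120 x 120 x 7 mm, fixed on the bench. Origin: centre of its underside.
- flask: Glass conical flask on the tile, 72 mm across, 105 mm high. Leave alone. Origin: centre of its underside.
- reagent: Large glass reagent bottle with a green cap, 84 mm across, 170 mm high. Leave alone. Origin: centre of its underside.
- amber: Amber glass bottle, 60 mm across, 130 mm high. Leave alone. Origin: centre of its underside.
- jar: Small glass jar with a white lid, 52 mm across, 60 mm high. Leave alone. Origin: centre of its underside.
- beaker: Glass beaker, 66 mm across, 80 mm high. Leave alone. Origin: centre of its underside.
- spatula: Spatula lying flat, 160 mm long. Leave alone.
- bulb: Copper-brown rubber pipette bulb, 64 mm across, 85 mm high, standing. Leave alone. Origin: centre of its underside.
Mind the look-alikes: they are no part of the job. Of the things shaped like the cell, the metal one is meant.

How it is judged:
By the outcome, as a careful person would: the job done as asked, in the order asked, and still so for the second after the job is handed in, with the robot touching nothing.
It also fails if it takes over 72 s, if anything falls off the work surface, if the arm or the gripper's body presses on something with over 40 N, if the wrist force passes 120 N, or if a joint passes its speed limit or range.

## Working session

There is one attempt and no reset: what is moved stays moved. The work goes in short steps, Python scripts to look and compute and a tool call to move; the robot and the scene stay as the last step left them, time stands still between calls to the robot, and variables do not carry over. Pictures are saved under pics/ and viewed, and the job is handed in when it is done.

Besides the shell and the picture viewer there is one more tool, called after "Call:" as a command line: name --pt "numbers of a row" for each row, then --argument value for the rest. step_arm: Moves the arm, as the interface text tells. Its arguments: {"type":"object","properties":{"steps":{"type":"array","items":{"type":"array","items":{"type":"number"}}}},"required":["steps"]}

```bash
mkdir -p pics; cat > h.py <<'E'
import numpy as np, cv2
from station import manip
def save(name,fn):
    d=manip.read_camera(name); np.savez('pics/'+fn+'.npz',**{k:np.array(v) for k,v in d.items()})
    cv2.imwrite('pics/'+fn+'.png',cv2.resize(d['color'][:,:,::-1],(768,576)) ); return d
def pts(d):
    K=d['camera_matrix'];z=d['z_map'];v,u=np.mgrid[:z.shape[0],:z.shape[1]]
    P=np.stack([(u-K[0,2])/K[0,0]*z,(v-K[1,2])/K[1,1]*z,z],-1)
    return P@np.array(d['rotation']).T+d['origin']
E
python3 - <<'E'
from h import *
o=manip.get_obs();print(o)
for n in ['top','side']:
    d=save(n,n+'0');print(n,d['origin'],d['rotation'],d['camera_matrix'])
E
```

```text
{'time_s': 0.0, 'joint_positions': array([ 7.66595815e+01,  5.00998174e+00,  1.00336645e+01,  9.50979260e+01,
       -1.03698525e-03,  8.99985275e+01]), 'qvel': array([ 0.06244892,  0.00022376,  0.0618126 , -0.08874053, -0.06684358,
       -0.0509573 ]), 'effort': array([-3.98313796e-04, -5.20394933e+01,  4.64798677e+01,  1.65694073e-02,
       -4.92892366e-05,  4.68901419e-06]), 'tcp_pos': array([0.12685839, 0.53494047, 0.23058671]), 'tool_rot': array([[-9.73022280e-01,  2.30710995e-01, -2.81374896e-04],
       [ 2.30711166e-01,  9.73021458e-01, -1.26499953e-03],
       [-1.80654895e-05, -1.29578906e-03, -9.99999160e-01]]), 'ft_force': array([-0.49679151,  0.24230454,  0.00688714]), 'moment': array([-0.01363577, -0.01419859,  0.02858027]), 'opening': 0.08550911466805541}
top [ 0.5179835  -0.0090368   1.30236889] [[-0.01979065 -0.9976828   0.06509508]
 [-0.99945282  0.02146758  0.02516339]
 [-0.02650252 -0.06456146 -0.99756174]] [[402.92919693   0.         252.9204985 ]
 [  0.         402.92919693 190.1689162 ]
 [  0.           0.           1.        ]]
side [ 0.33011856 -0.89417437  0.8788912 ] [[ 0.95612069 -0.18879611  0.22402956]
 [-0.29296629 -0.62132639  0.72672159]
 [ 0.00199327 -0.76046666 -0.64937392]] [[461.53208788   0.         245.91374742]
 [  0.         461.53208788 192.73692493]
 [  0.           0.           1.        ]]
```

View pics/top0.png

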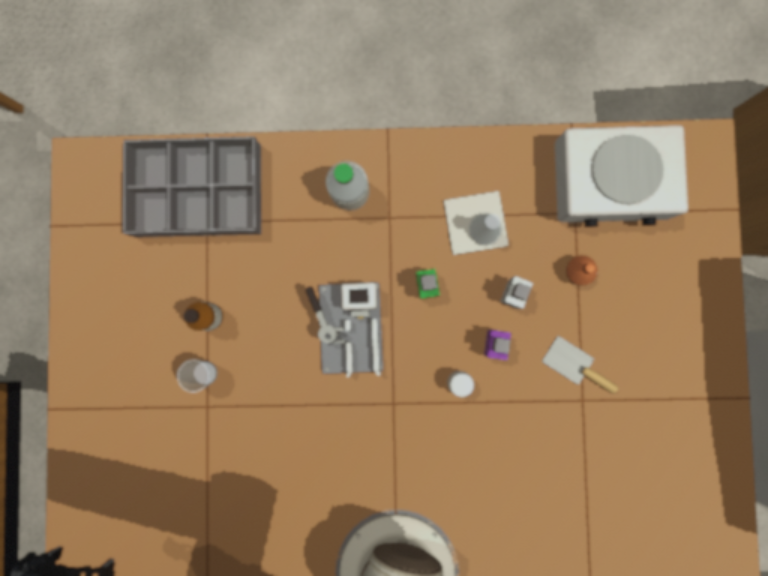

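View pics/side0.png

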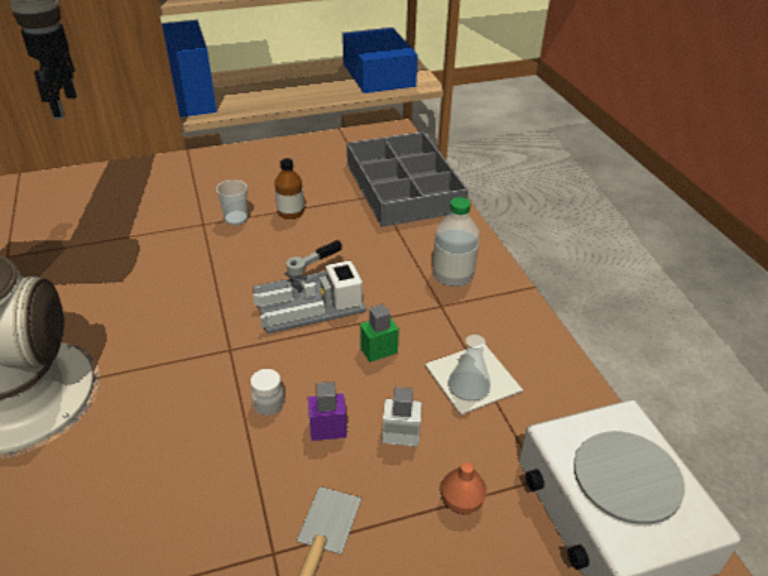

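```bash
python3 - <<'E'
from h import *
d=dict(np.load('pics/top0.npz'));P=pts(d);
c=d['color']
cr=c[170:265,200:360][:,:,::-1]; cv2.imwrite('pics/topc.png',cv2.resize(cr,None,fx=5,fy=5,interpolation=cv2.INTER_NEAREST))
z=P[...,2]
def show(name,u0,u1,v0,v1,zl,zh,sub=None):
    m=np.zeros(z.shape,bool);m[v0:v1,u0:u1]=True;m&=(z>zl)&(z<zh)
    Q=P[m]; 
    if len(Q)<4: print(name,len(Q));return
    r=cv2.minAreaRect(Q[:,:2].astype(np.float32)*1000);print(name,len(Q),Q.mean(0).round(4),r)
# cell
show('cap',330,360,180,210,.085,.105)
show('body',330,360,180,210,.05,.07)
show('capG',275,297,178,202,.085,.105)
show('hd',213,257,180,255,.065,.08)
show('walls',213,257,180,255,.03,.042)
show('base',213,257,180,255,.008,.017)
show('lever',200,235,185,235,.05,.075)
print((z[225:255:2,210:258:2]*1000).astype(int))
E
```

```text
cap 97 [ 0.579  -0.2594  0.0957] ((579.4649047851562, -260.06939697265625), (28.493595123291016, 28.743223190307617), 66.75460815429688)
body 140 [ 0.5772 -0.2552  0.0604] ((579.2484130859375, -259.915283203125), (40.010677337646484, 56.07356262207031), 68.04102325439453)
capG 91 [ 0.6009 -0.075   0.096 ] ((601.2030639648438, -75.03965759277344), (27.710329055786133, 27.78528594970703), 8.299690246582031)
hd 412 [0.5703 0.0731 0.0719] ((556.0889892578125, 95.69413757324219), (75.71814727783203, 154.1514434814453), 35.99730682373047)
walls 212 [0.4758 0.0617 0.0373] ((503.4989929199219, 73.08779907226562), (182.2362823486328, 84.517578125), 0.9669010639190674)
base 1388 [0.4995 0.0929 0.0125] ((527.5731201171875, 87.55374908447266), (222.64114379882812, 131.52696228027344), 1.0532140731811523)
lever 366 [0.5471 0.1292 0.0664] ((540.725341796875, 127.58495330810547), (118.84545135498047, 97.18235778808594), 1.0356088876724243)
[[   0   62   61   61   69   66   64   42   42   16   13   14   15   13
    14    9   15   12   13   38   34   14   -1   -2]
 [   2    2   63   66   62   65   46
[... 1014 characters left out ...]
0   12   36   23   12
    14   13   15   13   14   11   42   14   11 1302]
 [  -2    1    9   13    8    9   10   12   14   12   14   37   27   10
    14   14   16    8   11   13   40   18    6    0]
 [   0    0   13    9   19    8    8   15    8   11   11   37   14   12
    12   11   11   14    7    7   37   12   10    1]
 [   0    3    0   10    1    0    2   -1   -4    0    3   36    0    1
     1    1    6    0    1   -3    0   35    6   -2]
 [  -1    0    0    0   -1    1    0    0    0   -6   -1    3   -1    3
     2    1    3    2    0    3    0    0    0    0]
 [   1    0    1    0   -1    2    2 1302    1    0    0    2    1   -3
     3    6    4    4   -2   -2    1   -1    3    1]]
```

View pics/topc.png

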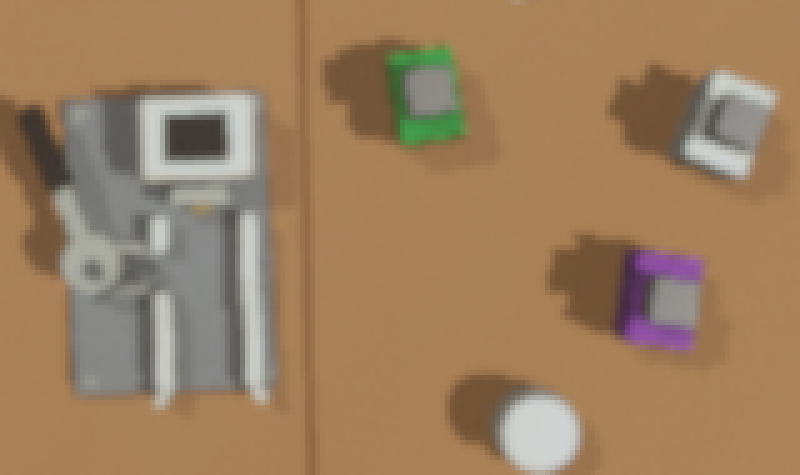

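```bash
python3 - <<'E'
from h import *
d=dict(np.load('pics/top0.npz'));P=pts(d);z=P[...,2]
m=np.zeros(z.shape,bool);m[205:255,213:258]=1
W=P[m&(z>.029)&(z<.046)]
for lo,hi in [(.02,.06),(.07,.115)]:
    Q=W[(W[:,1]>lo)&(W[:,1]<hi)&(W[:,0]<.53)]
    l=cv2.fitLine(Q[:,:2].astype(np.float32)*1000,cv2.DIST_HUBER,0,.01,.01).ravel();print(len(Q),l,np.degrees(np.arctan2(l[1],l[0])),Q[:,1].min(),Q[:,1].max(),Q[:,0].min(),Q[:,0].max(),np.percentile(Q[:,1],[5,95]))
m[:]=0;m[180:215,225:257]=1
Q=P[m&(z>.066)&(z<.078)];Q=Q[(Q[:,1]<.11)&(Q[:,0]>.57)]
print('head',len(Q),cv2.minAreaRect(Q[:,:2].astype(np.float32)*1000),Q.min(0),Q.max(0))
m[:]=0;m[180:258,205:260]=1
Q=P[m&(z>.006)&(z<.02)]
mm=(m&(z>.006)&(z<.5)).astype(np.uint8)
Q=Q[(abs(Q[:,1]-.088)<.075)&(Q[:,0]<.64)]
print('base',cv2.minAreaRect(Q[:,:2].astype(np.float32)*1000),np.percentile(Q,[1,99],axis=0))
# grip: dark pixels
g=d['color'].max(2)<80
m[:]=0;m[188:212,203:215]=1
Q=P[m&g&(z>.04)];print('grip',len(Q),Q.mean(0),cv2.minAreaRect(Q[:,:2].astype(np.float32)*1000))
l=cv2.fitLine(Q[:,:2].astype(np.float32),cv2.DIST_HUBER,0,.01,.01).ravel();print(np.degrees(np.arctan2(l[1],l[0])))
E
```

```text
117 [9.9947828e-01 3.2298349e-02 4.7232959e+02 3.5729313e+01] 1.8508811 0.029408461124107173 0.04104017605065543 0.41336585403534926 0.5291500841910589 [0.03150415 0.04055454]
104 [9.9910778e-01 4.2233635e-02 4.6630283e+02 9.3460602e+01] 2.4205287 0.08740164943405972 0.11216638003793601 0.4120005636990382 0.5270832743857174 [0.0878272  0.10888344]
head 227 ((587.6131591796875, 68.10540771484375), (68.04070281982422, 31.229372024536133), 88.76262664794922) [0.57133166 0.03397739 0.06607949] [0.60315507 0.10218087 0.07793884]
base ((515.1099243164062, 89.58010864257812), (141.78260803222656, 243.46255493164062), 88.86820220947266) [[0.41856763 0.02368847 0.00650583]
 [0.60558722 0.15381051 0.01863833]]
grip 66 [0.57292777 0.15978229 0.06681913] ((573.453369140625, 160.26063537597656), (46.82637405395508, 12.3363037109375), 22.204853057861328)
23.382778
```

```bash
cat >> h.py <<'E'
def mv(target,yawdeg=None):
    """tool-frame shift cm to world target; target tool-x heading deg"""
    o=manip.get_obs();R=o['tool_rot'];s=R.T@(np.array(target)-o['tcp_pos'])*100
    h=np.degrees(np.arctan2(R[1,0],R[0,0]));out=[None,*s.round(2)]
    if yawdeg is not None:
        t=-(yawdeg-h); t=(t+90)%180-90; out.append(round(t,2))
    return 'head %.2f'%h,'shift',out
def wpts(d,o):
    K=d['camera_matrix'];z=d['z_map'];v,u=np.mgrid[:z.shape[0],:z.shape[1]]
    P=np.stack([(u-K[0,2])/K[0,0]*z,(v-K[1,2])/K[1,1]*z,z],-1)
    M=d['mount'];P=P@M[:3,:3].T+M[:3,3]
    return P@o['tool_rot'].T+o['tcp_pos']
E
python3 - <<'E'
from h import *
d=save('wrist','w0');print(d['mount'],d['camera_matrix'])
print(mv([.47,.08,.26],180))
E
```

```text
[[ 1.53075508e-04 -9.58863105e-01 -2.83868846e-01  7.14786027e-02]
 [ 9.99999855e-01  9.09120831e-08  5.38940132e-04 -1.22269998e-04]
 [-5.16744001e-04 -2.83868887e-01  9.58862966e-01 -1.42602550e-01]
 [ 0.00000000e+00  0.00000000e+00  0.00000000e+00  1.00000000e+00]] [[292.2459275    0.         258.08947742]
 [  0.         292.2459275  192.69133317]
 [  0.           0.           1.        ]]
('head 166.66', 'shift', [None, np.float64(-43.89), np.float64(-36.36), np.float64(-2.89), np.float64(-13.34)])
```

Call:
step_arm --pt "100 -20 -18 0 -6" --pt "100 -20 -18 0 -6" --pt "100 -20 -18 0 -6" --pt "100 -44 -36.4 0 -13.3" --pt "100 -44 -36.4 0 -13.3" --pt "100 -44 -36.4 2 -13.3" --pt "100 -44 -36.4 2.5 -13.3" --pt "100 -44 -36.4 2.5 -13.3"

```text
time_s: 1.15
tcp_pos: [0.4273, 0.1342, 0.2135]
tool_rot: [[-1.0, 0.001, 0.0], [0.001, 1.0, 0.0], [-0.0, 0.0, -1.0]]
ft_force: [1.0, 1.0, 0.1]
opening: 0.0856
```

Call:
step_arm --pt "100 0 0 0 0" --pt "100 0 0 0 0"

```text
time_s: 1.4
tcp_pos: [0.4263, 0.136, 0.2135]
tool_rot: [[-1.0, 0.002, -0.001], [0.002, 1.0, 0.0], [0.001, 0.0, -1.0]]
ft_force: [0.4, 0.9, -0.2]
opening: 0.0849
```

```bash
python3 - <<'E'
from h import *
o=manip.get_obs();print(o['tcp_pos'],o['tool_rot'][:,0],o['ft_force']);np.savez('pics/o1.npz',**o)
d=save('wrist','w1')
E
```

```text
[0.42626551 0.13597489 0.21352927] [-9.99998069e-01  1.85088163e-03  6.60285887e-04] [ 0.38121621  0.85695482 -0.18943259]
```

View pics/w1.png

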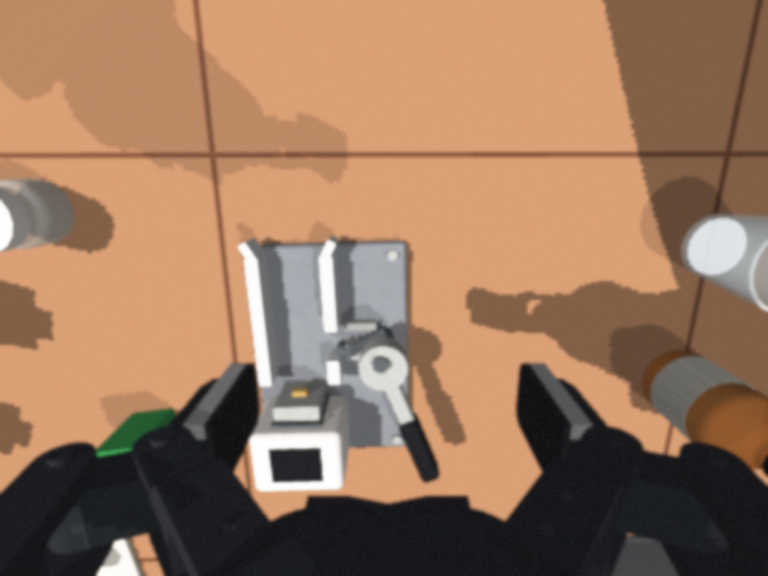

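```bash
python3 - <<'E'
from h import *
d=dict(np.load('pics/w1.npz'));o=dict(np.load('pics/o1.npz'));P=wpts(d,o);z=P[...,2]
m=np.zeros(z.shape,bool);m[155:260,155:230]=1
print('bench',np.median(z[110:150,150:250]))
W=P[m&(z>.031)&(z<.043)]
ang=[]
for lo,hi in [(.02,.055),(.07,.12)]:
    Q=W[(W[:,1]>lo)&(W[:,1]<hi)&(W[:,0]>.435)&(W[:,0]<.53)]
    l=cv2.fitLine(Q[:,:2].astype(np.float32)*1000,cv2.DIST_HUBER,0,.01,.01).ravel();t=l[1]/l[0]
    print(len(Q),l,np.degrees(np.arctan(t)),'y at .4975',l[3]+t*(497.5-l[2]), np.percentile(Q[:,1]-t*Q[:,0],[3,97])*1000+t*497.5, 'z',Q[:,2].mean())
m[:]=0;m[155:302,155:278]=1
Q=P[m&(z>.007)&(z<.018)]
Q=Q[(Q[:,1]>-.0)]
r=cv2.minAreaRect(Q[:,:2].astype(np.float32)*1000);print('base',r)
for a in [0,1,2,3]:
    c,s=np.cos(np.radians(a)),np.sin(np.radians(a));X=Q[:,0]*c+Q[:,1]*s;Y=-Q[:,0]*s+Q[:,1]*c
    print(a,np.percentile(X,[.5,1,99,99.5]).round(4),np.percentile(Y,[.5,1,99,99.5]).round(4))
# base edges on image: left side edge +y points per row
m[:]=0;m[255:322,250:300]=1
g=d['color'].max(2)<70
Q=P[m&g&(z>.05)&(z<.075)];print('grip',len(Q),Q.mean(0))
l=cv2.fitLine(Q[:,:2].astype(np.float32),cv2.DIST_HUBER,0,.01,.01).ravel();print(np.degrees(np.arctan2(l[1],l[0])))
m[:]=0;m[225:265,235:275]=1
Q=P[m&(z>.05)];print('hub',len(Q),cv2.minEnclosingCircle(Q[:,:2].astype(np.float32)*1000),Q[:,2].mean())
cv2.imwrite('pics/w1c.png',cv2.resize(d['color'][150:330,150:310,::-1],None,fx=3.3,fy=3.3,interpolation=cv2.INTER_CUBIC))
E
```

```text
bench -5.9576206736106085e-05
740 [9.9955982e-01 2.9666852e-02 4.8065991e+02 3.6547688e+01] 1.7000349 y at .4975 37.0475 [31.61782871 41.19070538] z 0.03646902423304366
554 [9.9922365e-01 3.9397415e-02 4.7602045e+02 9.2249718e+01] 2.25789 y at .4975 93.09661 [87.71278668 99.09572415] z 0.036874379077031415
base ((509.0001220703125, 91.55363464355469), (129.3131103515625, 194.49208068847656), 87.55582427978516)
0 [0.4179 0.4187 0.6024 0.6044] [0.03   0.0343 0.1518 0.1523]
1 [0.42   0.4205 0.6046 0.6066] [0.0203 0.0257 0.1431 0.1436]
2 [0.4214 0.4218 0.6065 0.6085] [0.0107 0.0168 0.1347 0.1351]
3 [0.4222 0.4229 0.6083 0.6102] [0.001  0.0073 0.1262 0.1269]
grip 480 [0.56974503 0.16047285 0.06649339]
21.494778
hub 973 ((442.9132080078125, 143.28147888183594), 88.39020538330078) 0.0629373889951426
```

View pics/w1c.png

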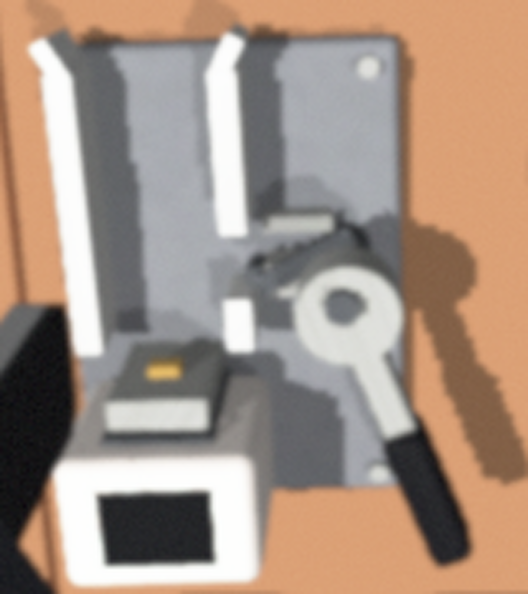

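```bash
python3 - <<'E'
from h import *
print(mv([.579,-.26,.18],158))
E
```

```text
('head 179.99', 'shift', [None, np.float64(-15.31), np.float64(-39.66), np.float64(3.36), np.float64(21.99)])
```

Call:
step_arm --pt "100 -15.3 -39.7 0 22" --pt "100 -15.3 -39.7 0 22" --pt "100 -15.3 -39.7 0 22" --pt "100 -15.3 -39.7 0 22" --pt "100 -15.3 -39.7 0 22" --pt "100 -15.3 -39.7 0 22" --pt "100 -15.3 -39.7 0 22" --pt "100 -15.3 -39.7 3.4 22"

```text
time_s: 2.45
tcp_pos: [0.5818, -0.2627, 0.1808]
tool_rot: [[-0.927, 0.376, 0.004], [0.376, 0.927, -0.002], [-0.004, -0.0, -1.0]]
ft_force: [0.6, 0.7, -0.9]
opening: 0.0852
```

Call:
step_arm --pt "100 0 0 0 0" --pt "100 0 0 0 0" --pt "100 0 0 0 0"

```text
time_s: 2.82
tcp_pos: [0.5797, -0.26, 0.1817]
tool_rot: [[-0.928, 0.374, 0.002], [0.374, 0.928, -0.001], [-0.002, -0.0, -1.0]]
ft_force: [0.2, -0.4, 0.7]
opening: 0.0852
```

```bash
python3 - <<'E'
from h import *
o=manip.get_obs();print(o['tcp_pos'],o['tool_rot'][:,0],o['ft_force']);np.savez('pics/o2.npz',**o)
d=save('wrist','w2');P=wpts(d,o);z=P[...,2]
near=(abs(P[...,0]-.579)<.06)&(abs(P[...,1]+.26)<.055)
for lo,hi in [(.09,.1),(.055,.065)]:
    Q=P[near&(z>lo)&(z<hi)]
    r=cv2.minAreaRect(Q[:,:2].astype(np.float32)*1000);print(len(Q),np.median(Q,0),r)
E
```

```text
[ 0.57970237 -0.26004105  0.1816896 ] [-0.92751554  0.37377645 -0.00246869] [ 0.16754514 -0.43202997  0.74706625]
1127 [ 0.57892633 -0.26122793  0.09585716] ((579.8665771484375, -261.32470703125), (27.509946823120117, 27.8990535736084), 67.45159912109375)
1114 [ 0.56483722 -0.25448253  0.05987239] ((580.1240234375, -261.18768310546875), (39.63528823852539, 56.101234436035156), 66.74695587158203)
```

View pics/w2.png

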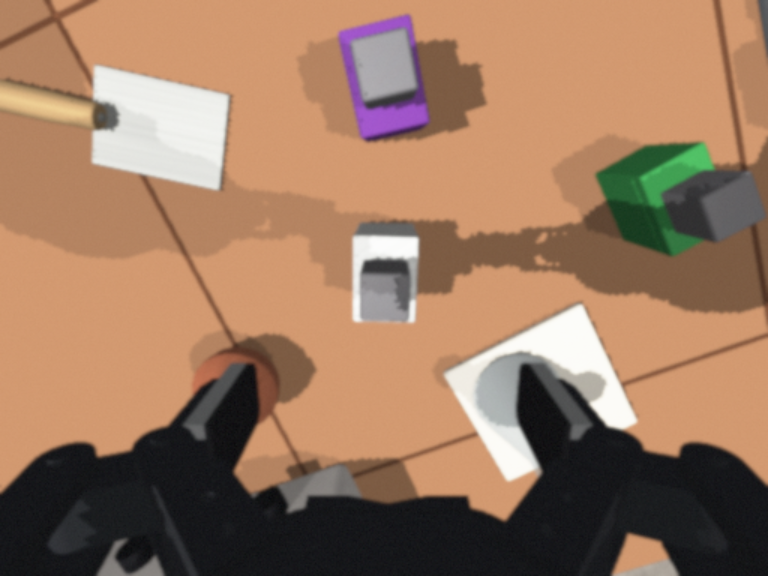

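Call:
step_arm --pt "100 -0.1 -0.1 4 1" --pt "100 -0.1 -0.1 8 1" --pt "100 -0.1 -0.1 10 1" --pt "100 -0.1 -0.1 11.8 1" --pt "100 -0.1 -0.1 11.8 1" --pt "60 -0.1 -0.1 11.8 1" --pt "30 -0.1 -0.1 11.8 1" --pt "20 -0.1 -0.1 11.8 1"

```text
time_s: 3.88
tcp_pos: [0.58, -0.2624, 0.0624]
tool_rot: [[-0.92, 0.391, 0.001], [0.391, 0.92, -0.0], [-0.001, -0.0, -1.0]]
ft_force: [0.1, 0.5, -0.9]
opening: 0.0323
```

Call:
step_arm --pt "0 0 0 0 0" --pt "0 0 0 0 0" --pt "0 0 0 0 0" --pt "0 0 0 0 0"

```text
time_s: 4.38
tcp_pos: [0.5801, -0.2623, 0.0625]
tool_rot: [[-0.92, 0.391, 0.001], [0.391, 0.92, -0.0], [-0.001, 0.0, -1.0]]
ft_force: [-0.1, 0.5, 6.0]
opening: 0.0272
```

```bash
python3 - <<'E'
from h import *
o=manip.get_obs();print(o['time_s'],o['tcp_pos'],o['tool_rot'][:,0],o['ft_force'],o['opening'])
E
```

```text
4.375 [ 0.58011307 -0.26234742  0.06247217] [-0.92027851  0.39126178 -0.00129911] [-0.08165582  0.49759278  6.03807119] 0.027157986794114602
```

Call:
step_arm --pt "0 0 0 -1 0" --pt "0 0 0 -4 0" --pt "0 0 0 -8 0" --pt "0 0 0 -11 0" --pt "0 0 0 -12 0" --pt "0 0 0 -12 0"

```text
time_s: 5.12
tcp_pos: [0.5797, -0.2623, 0.1813]
tool_rot: [[-0.92, 0.391, -0.0], [0.391, 0.92, 0.0], [0.0, -0.0, -1.0]]
ft_force: [0.6, -0.2, -3.9]
opening: 0.027
```

```bash
python3 - <<'E'
from h import *
o=manip.get_obs();print(o['time_s'],o['tcp_pos'],o['tool_rot'],o['ft_force'],o['opening'])
print(mv([.379,.0609,.18],182))
d=save('side','s1')
E
```

```text
5.125 [ 0.57968372 -0.26229848  0.1813243 ] [[-9.20234853e-01  3.91366474e-01 -3.13594739e-04]
 [ 3.91366466e-01  9.20234905e-01  9.00157234e-05]
 [ 3.23809961e-04 -3.98948586e-05 -9.99999947e-01]] [ 0.56140455 -0.19720516 -3.91349959] 0.027012141566132877
('head 156.96', 'shift', [None, np.float64(31.12), np.float64(21.89), np.float64(0.14), np.float64(-25.04)])
```

View pics/s1.png

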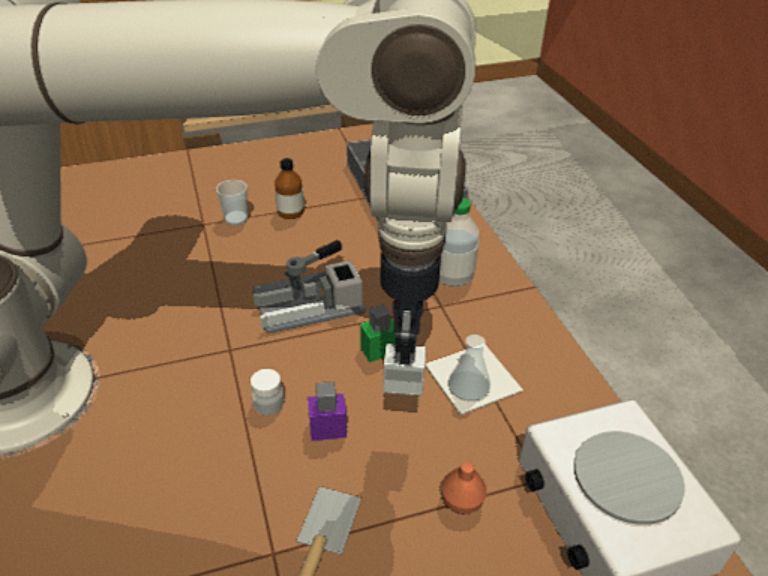

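Call:
step_arm --pt "0 3 2.2 0 -2" --pt "0 8 6 0 -6" --pt "0 13 9.5 0 -11" --pt "0 18 13 0 -16" --pt "0 23 16.5 0 -20" --pt "0 28 20 0 -24" --pt "0 31.1 21.9 0 -25" --pt "0 31.1 21.9 0 -25"

```text
time_s: 6.18
tcp_pos: [0.3775, 0.0624, 0.1805]
tool_rot: [[-0.999, -0.038, -0.001], [-0.038, 0.999, 0.0], [0.001, 0.0, -1.0]]
ft_force: [0.2, -0.6, -4.1]
opening: 0.0272
```

Call:
step_arm --pt "0 0 0 2 0" --pt "0 0 0 5 0" --pt "0 0 0 8 0" --pt "0 0 0 8 0" --pt "0 0 0 8 0"

```text
time_s: 6.8
tcp_pos: [0.3795, 0.0607, 0.1023]
tool_rot: [[-0.999, -0.034, 0.0], [-0.034, 0.999, -0.0], [-0.0, -0.0, -1.0]]
ft_force: [0.4, -0.5, -2.9]
opening: 0.0275
```

```bash
python3 - <<'E'
from h import *
o=manip.get_obs();np.savez('pics/o3.npz',**o);print(o['time_s'],o['tcp_pos'],o['tool_rot'],o['ft_force'],o['opening'])
d=save('wrist','w3');P=wpts(d,o);z=P[...,2]
Q=P[(abs(P[...,0]-o['tcp_pos'][0])<.05)&(abs(P[...,1]-o['tcp_pos'][1])<.04)&(z>.085)&(z<.11)]
print(np.median(z[(z>.08)&(z<.11)]))
print(mv([.379,.0609,.079],182))
E
```

```text
6.8 [0.37948675 0.06067415 0.10225329] [[-9.99435543e-01 -3.35944153e-02  1.03288609e-04]
 [-3.35944213e-02  9.99435546e-01 -5.73401270e-05]
 [-1.01304000e-04 -6.07776820e-05 -9.99999993e-01]] [ 0.36048538 -0.49021434 -2.87504046] 0.027486982992541976
0.09975987214847554
('head -178.07', 'shift', [None, np.float64(0.08), np.float64(0.01), np.float64(2.37), np.float64(-0.07)])
```

View pics/w3.png

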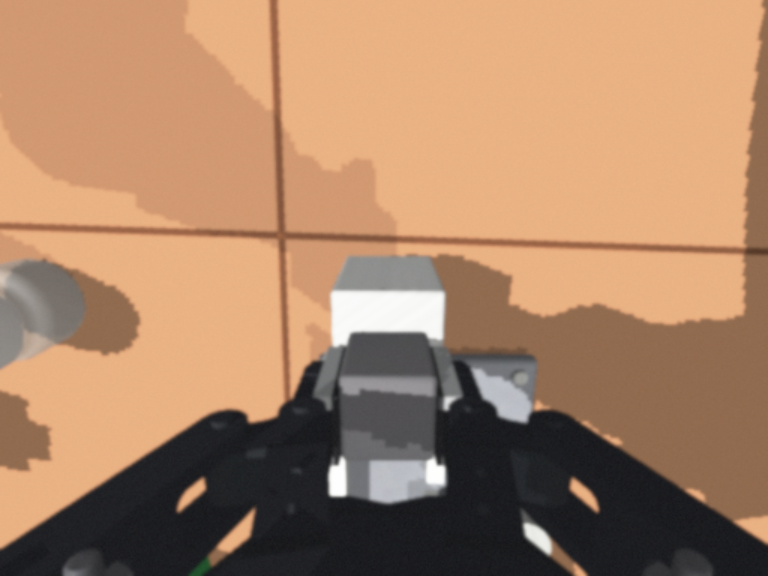

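Call:
step_arm --pt "0 0 0 1.5 0" --pt "0 0 0 2.5 0" --pt "0 -1 0 2.5 0" --pt "0 -2 0 2.5 0" --pt "0 -3 0 2.5 0" --pt "0 -3.5 0 2.5 0" --pt "0 -3.5 0 2.5 0"

```text
time_s: 7.72
tcp_pos: [0.4145, 0.0621, 0.0767]
tool_rot: [[-0.999, -0.034, -0.0], [-0.034, 0.999, -0.0], [0.0, -0.0, -1.0]]
ft_force: [-1.0, -0.7, -3.2]
opening: 0.0271
```

Call:
step_arm --pt "0 -0.5 0 0 0" --pt "0 -1 0 0 0" --pt "0 -1.5 0 0 0" --pt "0 -2 0 0 0" --pt "0 -2.5 0 0 0" --pt "0 -2.5 0 0 0"

```text
time_s: 8.48
tcp_pos: [0.4394, 0.063, 0.0766]
tool_rot: [[-0.999, -0.034, -0.0], [-0.034, 0.999, -0.0], [0.0, 0.0, -1.0]]
ft_force: [-1.0, 0.2, -3.6]
opening: 0.0275
```

```bash
python3 - <<'E'
from h import *
o=manip.get_obs();np.savez('pics/o4.npz',**o);print(o['time_s'],o['tcp_pos'],o['tool_rot'][:,0],o['ft_force'],o['moment'],o['opening'])
d=save('wrist','w4');save('side','s4');save('top','t4')
im=cv2.imread('pics/s4.png')[220:350,220:420];cv2.imwrite('pics/s4c.png',cv2.resize(im,None,fx=4,fy=4))
E
```

```text
8.475 [0.43942889 0.06303255 0.07662474] [-9.99416462e-01 -3.41570868e-02  1.69906681e-04] [-0.99003406  0.17434828 -3.59185418] [-0.03425745  0.020032   -0.00665485] 0.02750483121031187
```

View pics/w4.png

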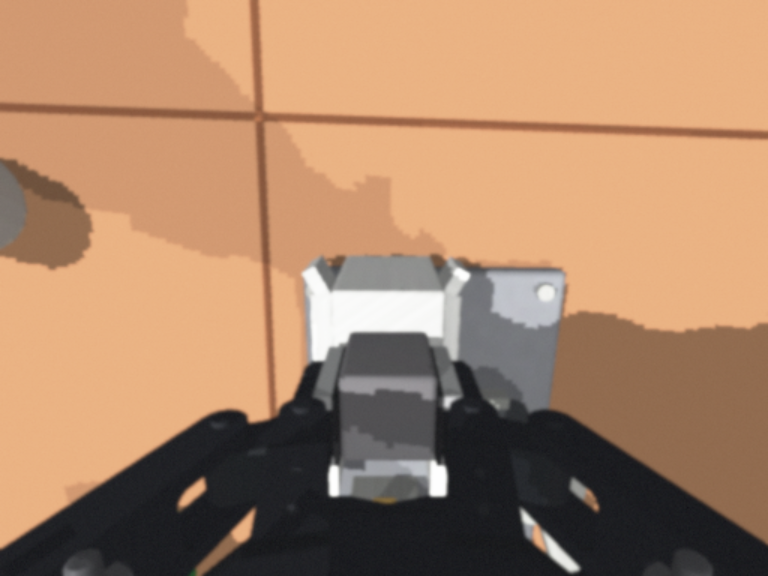

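View pics/s4c.png

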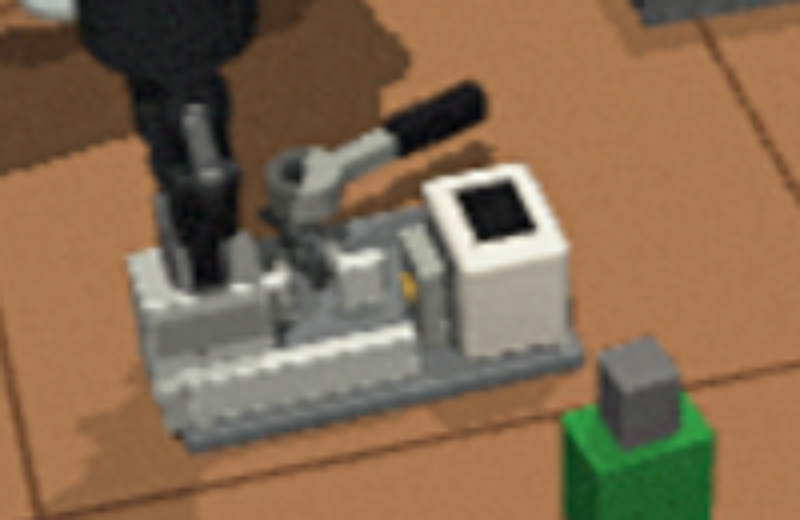

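Call:
step_arm --pt "0 -0.6 0 0 0" --pt "0 -1.2 0 0 0" --pt "0 -1.8 0 0 0" --pt "0 -2.4 0 0 0" --pt "0 -3 0 0 0" --pt "0 -3.5 0 0 0" --pt "0 -3.5 0 0 0"

```text
time_s: 9.5
tcp_pos: [0.4744, 0.0642, 0.0766]
tool_rot: [[-0.999, -0.034, -0.0], [-0.034, 0.999, -0.0], [0.0, -0.0, -1.0]]
ft_force: [-1.0, 0.0, -2.9]
opening: 0.0275
```

Call:
step_arm --pt "0 0 0 0.05 0" --pt "0 0 0 0.1 0" --pt "0 0 0 0.1 0"

```text
time_s: 9.88
tcp_pos: [0.474, 0.0643, 0.0757]
tool_rot: [[-0.999, -0.034, -0.0], [-0.034, 0.999, 0.0], [0.0, 0.0, -1.0]]
ft_force: [-0.1, 0.0, -3.4]
opening: 0.0271
```

Call:
step_arm --pt "0 0 0 0.04 0" --pt "0 0 0 0.08 0" --pt "0 0 0 0.08 0"

```text
time_s: 10.25
tcp_pos: [0.4741, 0.0642, 0.0748]
tool_rot: [[-0.999, -0.034, -0.0], [-0.034, 0.999, -0.0], [0.0, -0.0, -1.0]]
ft_force: [-0.5, -0.5, -4.1]
opening: 0.0272
```

Call:
step_arm --pt "0 0 0 0.03 0" --pt "0 0 0 0.03 0" --pt "0 0 0 0.03 0"

```text
time_s: 10.62
tcp_pos: [0.4741, 0.0642, 0.0746]
tool_rot: [[-0.999, -0.034, -0.0], [-0.034, 0.999, -0.0], [0.0, -0.0, -1.0]]
ft_force: [0.4, 0.7, -2.3]
opening: 0.0269
```

Call:
step_arm --pt "0 0 0 0.03 0" --pt "0 0 0 0.03 0" --pt "0 0 0 0.03 0"

```text
time_s: 11.0
tcp_pos: [0.4742, 0.0642, 0.0745]
tool_rot: [[-0.999, -0.034, 0.0], [-0.034, 0.999, -0.0], [-0.0, -0.0, -1.0]]
ft_force: [-0.2, 0.1, -0.8]
opening: 0.0271
```

Call:
step_arm --pt "0 -0.15 0 0 0" --pt "0 -0.3 0 0 0" --pt "0 -0.45 0 0 0" --pt "0 -0.6 0 0 0" --pt "0 -0.75 0 0 0" --pt "0 -0.9 0 0 0" --pt "0 -0.9 0 0 0"

```text
time_s: 11.88
tcp_pos: [0.4834, 0.0646, 0.0744]
tool_rot: [[-0.999, -0.034, 0.0], [-0.034, 0.999, 0.0], [-0.0, 0.0, -1.0]]
ft_force: [-2.7, 1.3, 3.6]
opening: 0.027
```

Call:
step_arm --pt "0 -0.05 0 0 0" --pt "0 -0.1 0 0 0" --pt "0 -0.15 0 0 0"

```text
time_s: 12.25
tcp_pos: [0.4844, 0.0646, 0.0745]
tool_rot: [[-0.999, -0.034, -0.0], [-0.034, 0.999, 0.0], [0.0, 0.0, -1.0]]
ft_force: [2.1, 0.1, -2.4]
opening: 0.0272
```

Call:
step_arm --pt "0 -0.05 0 0 0" --pt "0 -0.1 0 0 0" --pt "0 -0.15 0 0 0"

```text
time_s: 12.62
tcp_pos: [0.4859, 0.0647, 0.0745]
tool_rot: [[-0.999, -0.034, -0.0], [-0.034, 0.999, 0.0], [0.0, 0.0, -1.0]]
ft_force: [-6.0, 1.7, 7.5]
opening: 0.027
```

Call:
step_arm --pt "0 0 0 0 0" --pt "0 0 0 0 0"

```text
time_s: 12.88
tcp_pos: [0.4858, 0.0646, 0.0745]
tool_rot: [[-0.999, -0.034, -0.0], [-0.034, 0.999, 0.0], [0.0, 0.0, -1.0]]
ft_force: [-6.0, 1.0, 6.6]
opening: 0.0273
```

```bash
python3 - <<'E'
from h import *
for i in range(4):
    o=manip.get_obs();print(o['time_s'],o['tcp_pos'],o['ft_force'],o['moment'])
d=save('side','s5')
im=cv2.imread('pics/s5.png')[220:350,220:420];cv2.imwrite('pics/s5c.png',cv2.resize(im,None,fx=4,fy=4))
E
```

```text
12.875 [0.48584625 0.06464798 0.07445576] [-6.04700131  1.01400545  6.58144817] [ 0.14893208  1.27662623 -0.009667  ]
12.875 [0.48584625 0.06464798 0.07445576] [-6.04700131  1.01400545  6.58144817] [ 0.14893208  1.27662623 -0.009667  ]
12.875 [0.48584625 0.06464798 0.07445576] [-6.04700131  1.01400545  6.58144817] [ 0.14893208  1.27662623 -0.009667  ]
12.875 [0.48584625 0.06464798 0.07445576] [-6.04700131  1.01400545  6.58144817] [ 0.14893208  1.27662623 -0.009667  ]
```

View pics/s5c.png

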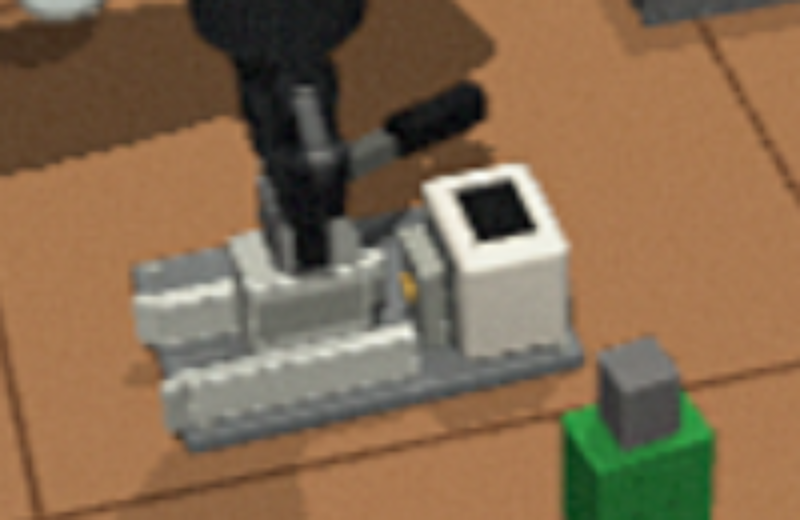

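Call:
step_arm --pt "0 0 0 -0.06 0" --pt "0 0 0 -0.06 0" --pt "0 0 0 -0.06 0"

```text
time_s: 13.3
tcp_pos: [0.4862, 0.0645, 0.0745]
tool_rot: [[-0.999, -0.034, -0.0], [-0.034, 0.999, -0.0], [0.0, -0.0, -1.0]]
ft_force: [-0.4, -0.2, -3.6]
opening: 0.0274
```

Call:
step_arm --pt "0 -0.05 0 0 0" --pt "0 -0.1 0 0 0" --pt "0 -0.15 0 0 0" --pt "0 -0.15 0 0 0"

```text
time_s: 13.8
tcp_pos: [0.4877, 0.0647, 0.0749]
tool_rot: [[-0.999, -0.034, -0.0], [-0.034, 0.999, -0.0], [0.0, -0.0, -1.0]]
ft_force: [0.4, 0.9, -2.6]
opening: 0.0272
```

Call:
step_arm --pt "0 -0.05 0 0 0" --pt "0 -0.1 0 0 0" --pt "0 -0.15 0 0 0" --pt "0 -0.15 0 0 0"

```text
time_s: 14.3
tcp_pos: [0.4892, 0.0647, 0.0749]
tool_rot: [[-0.999, -0.034, -0.0], [-0.034, 0.999, 0.0], [0.0, 0.0, -1.0]]
ft_force: [-0.6, 0.3, -3.3]
opening: 0.0272
```

Now hovering free by a hair; continue in small steps.

Call:
step_arm --pt "0 -0.05 0 0 0" --pt "0 -0.1 0 0 0" --pt "0 -0.15 0 0 0" --pt "0 -0.2 0 0 0" --pt "0 -0.2 0 0 0"

```text
time_s: 14.92
tcp_pos: [0.4912, 0.0648, 0.0749]
tool_rot: [[-0.999, -0.034, -0.0], [-0.034, 0.999, -0.0], [0.0, -0.0, -1.0]]
ft_force: [-0.5, 0.2, -3.8]
opening: 0.0272
```

Call:
step_arm --pt "0 -0.05 0 0 0" --pt "0 -0.1 0 0 0" --pt "0 -0.15 0 0 0" --pt "0 -0.15 0 0 0"

```text
time_s: 15.42
tcp_pos: [0.4927, 0.0649, 0.0749]
tool_rot: [[-0.999, -0.034, 0.0], [-0.034, 0.999, 0.0], [-0.0, 0.0, -1.0]]
ft_force: [-0.6, -0.3, -3.7]
opening: 0.0269
```

```bash
python3 - <<'E'
from h import *
o=manip.get_obs();print(o['time_s'],o['tcp_pos'],o['ft_force'],o['moment'])
d=save('side','s6')
im=cv2.imread('pics/s6.png')[220:350,220:420];cv2.imwrite('pics/s6c.png',cv2.resize(im,None,fx=4,fy=4))
E
```

```text
15.425 [0.49267183 0.06486169 0.07489455] [-0.61086056 -0.28600623 -3.66952753] [-0.00389754  0.05064653  0.00435612]
```

View pics/s6c.png

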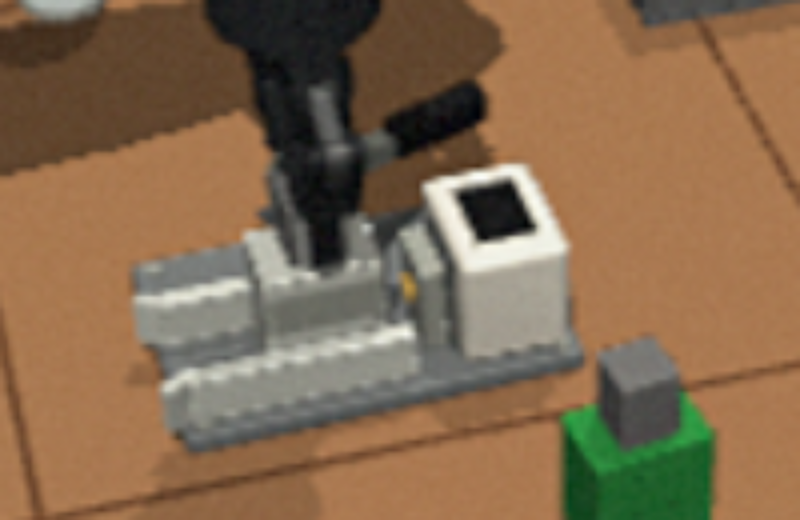

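Call:
step_arm --pt "0 -0.05 0 0 0" --pt "0 -0.1 0 0 0" --pt "0 -0.15 0 0 0" --pt "0 -0.2 0 0 0" --pt "0 -0.2 0 0 0"

```text
time_s: 16.1
tcp_pos: [0.4947, 0.0649, 0.0749]
tool_rot: [[-0.999, -0.034, -0.0], [-0.034, 0.999, -0.0], [0.0, -0.0, -1.0]]
ft_force: [-0.6, 0.3, -3.9]
opening: 0.0271
```

Call:
step_arm --pt "0 -0.05 0 0 0" --pt "0 -0.1 0 0 0" --pt "0 -0.15 0 0 0" --pt "0 -0.15 0 0 0"

```text
time_s: 16.6
tcp_pos: [0.4962, 0.065, 0.0749]
tool_rot: [[-0.999, -0.034, 0.0], [-0.034, 0.999, -0.0], [-0.0, -0.0, -1.0]]
ft_force: [-0.9, -0.2, -3.7]
opening: 0.0273
```

Call:
step_arm --pt "0 -0.05 0 0 0" --pt "0 -0.1 0 0 0" --pt "0 -0.15 0 0 0" --pt "0 -0.15 0 0 0"

```text
time_s: 17.1
tcp_pos: [0.4977, 0.065, 0.0749]
tool_rot: [[-0.999, -0.034, -0.0], [-0.034, 0.999, -0.0], [0.0, -0.0, -1.0]]
ft_force: [-0.9, -0.9, -3.6]
opening: 0.0274
```

Call:
step_arm --pt "0 -0.05 0 0 0" --pt "0 -0.1 0 0 0" --pt "0 -0.15 0 0 0" --pt "0 -0.15 0 0 0"

```text
time_s: 17.6
tcp_pos: [0.4992, 0.0651, 0.0749]
tool_rot: [[-0.999, -0.034, 0.0], [-0.034, 0.999, 0.0], [-0.0, 0.0, -1.0]]
ft_force: [-0.1, 0.0, -3.5]
opening: 0.0267
```

Call:
step_arm --pt "0 -0.05 0 0 0" --pt "0 -0.1 0 0 0" --pt "0 -0.1 0 0 0"

```text
time_s: 17.98
tcp_pos: [0.5002, 0.0651, 0.0749]
tool_rot: [[-0.999, -0.034, 0.0], [-0.034, 0.999, -0.0], [-0.0, -0.0, -1.0]]
ft_force: [0.6, -0.2, -3.4]
opening: 0.0272
```

Call:
step_arm --pt "0 -0.05 0 0 0" --pt "0 -0.1 0 0 0" --pt "0 -0.1 0 0 0"

```text
time_s: 18.35
tcp_pos: [0.5012, 0.0651, 0.0749]
tool_rot: [[-0.999, -0.034, -0.0], [-0.034, 0.999, 0.0], [0.0, 0.0, -1.0]]
ft_force: [0.4, 0.2, -3.3]
opening: 0.0274
```

```bash
python3 - <<'E'
from h import *
d=save('side','s7')
im=cv2.imread('pics/s7.png')[220:350,220:420];cv2.imwrite('pics/s7c.png',cv2.resize(im,None,fx=4,fy=4))
E
```

```text
(no output)
```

View pics/s7c.png

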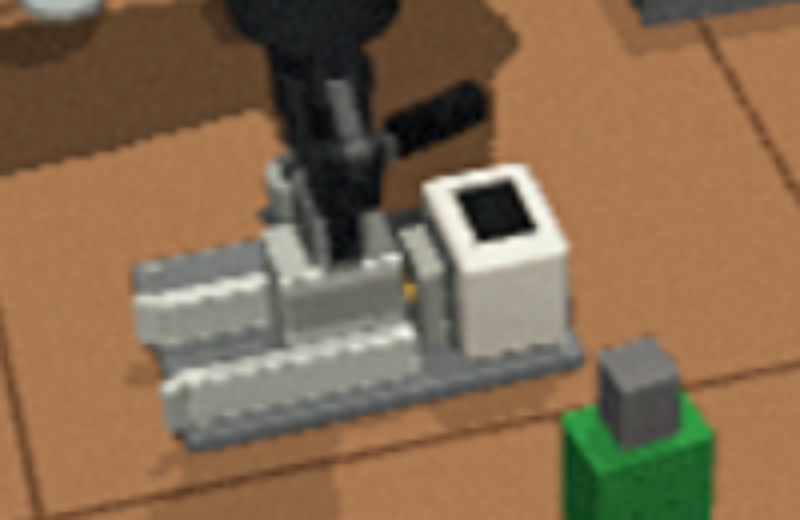

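Call:
step_arm --pt "0 -0.05 0 0 0" --pt "0 -0.1 0 0 0" --pt "0 -0.15 0 0 0" --pt "0 -0.15 0 0 0"

```text
time_s: 18.9
tcp_pos: [0.5027, 0.0652, 0.0749]
tool_rot: [[-0.999, -0.034, -0.0], [-0.034, 0.999, 0.0], [0.0, 0.0, -1.0]]
ft_force: [-1.1, 1.1, -2.5]
opening: 0.0274
```

Call:
step_arm --pt "0 -0.05 0 0 0" --pt "0 -0.1 0 0 0" --pt "0 -0.1 0 0 0"

```text
time_s: 19.27
tcp_pos: [0.5036, 0.0652, 0.0749]
tool_rot: [[-0.999, -0.034, -0.0], [-0.034, 0.999, -0.0], [0.0, -0.0, -1.0]]
ft_force: [-0.3, -0.3, -3.2]
opening: 0.0271
```

Call:
step_arm --pt "0 -0.05 0 0 0" --pt "0 -0.1 0 0 0" --pt "0 -0.1 0 0 0"

```text
time_s: 19.65
tcp_pos: [0.5047, 0.0653, 0.0749]
tool_rot: [[-0.999, -0.034, -0.0], [-0.034, 0.999, 0.0], [0.0, 0.0, -1.0]]
ft_force: [-0.0, 0.4, -2.9]
opening: 0.0272
```

Call:
step_arm --pt "0 -0.05 0 0 0" --pt "0 -0.1 0 0 0" --pt "0 -0.1 0 0 0"

```text
time_s: 20.02
tcp_pos: [0.5057, 0.0653, 0.0749]
tool_rot: [[-0.999, -0.034, -0.0], [-0.034, 0.999, 0.0], [0.0, 0.0, -1.0]]
ft_force: [0.5, -0.8, -2.9]
opening: 0.0272
```

Call:
step_arm --pt "0 -0.05 0 0 0" --pt "0 -0.1 0 0 0" --pt "0 -0.1 0 0 0"

```text
time_s: 20.4
tcp_pos: [0.5066, 0.0653, 0.0749]
tool_rot: [[-0.999, -0.034, -0.0], [-0.034, 0.999, -0.0], [0.0, -0.0, -1.0]]
ft_force: [0.2, 0.1, -3.5]
opening: 0.0273
```

Call:
step_arm --pt "0 -0.05 0 0 0" --pt "0 -0.05 0 0 0"

```text
time_s: 20.65
tcp_pos: [0.5071, 0.0654, 0.0749]
tool_rot: [[-0.999, -0.034, -0.0], [-0.034, 0.999, 0.0], [0.0, 0.0, -1.0]]
ft_force: [0.7, -0.2, -3.3]
opening: 0.0272
```

Call:
step_arm --pt "0 -0.05 0 0 0" --pt "0 -0.05 0 0 0"

```text
time_s: 20.9
tcp_pos: [0.5077, 0.0654, 0.0749]
tool_rot: [[-0.999, -0.034, 0.0], [-0.034, 0.999, -0.0], [-0.0, -0.0, -1.0]]
ft_force: [0.5, 0.2, -3.5]
opening: 0.0273
```

Call:
step_arm --pt "0 -0.05 0 0 0" --pt "0 -0.05 0 0 0"

```text
time_s: 21.15
tcp_pos: [0.5082, 0.0654, 0.0749]
tool_rot: [[-0.999, -0.034, 0.0], [-0.034, 0.999, -0.0], [-0.0, -0.0, -1.0]]
ft_force: [-0.1, 0.8, -4.0]
opening: 0.0278
```

Call:
step_arm --pt "0 -0.05 0 0 0" --pt "0 -0.05 0 0 0"

```text
time_s: 21.4
tcp_pos: [0.5086, 0.0654, 0.0749]
tool_rot: [[-0.999, -0.034, -0.0], [-0.034, 0.999, -0.0], [0.0, -0.0, -1.0]]
ft_force: [-0.7, -0.2, -3.6]
opening: 0.0273
```

Call:
step_arm --pt "0 -0.05 0 0 0" --pt "0 -0.05 0 0 0"

```text
time_s: 21.65
tcp_pos: [0.5091, 0.0654, 0.0749]
tool_rot: [[-0.999, -0.034, -0.0], [-0.034, 0.999, -0.0], [0.0, -0.0, -1.0]]
ft_force: [-1.0, 0.2, -2.8]
opening: 0.0271
```

Call:
step_arm --pt "0 -0.05 0 0 0" --pt "0 -0.05 0 0 0"

```text
time_s: 21.9
tcp_pos: [0.5092, 0.0654, 0.0749]
tool_rot: [[-0.999, -0.034, -0.001], [-0.034, 0.999, 0.0], [0.001, 0.0, -1.0]]
ft_force: [-3.7, 0.1, 0.5]
opening: 0.0273
```

Call:
step_arm --pt "0 -0.05 0 0 0" --pt "0 -0.05 0 0 0"

```text
time_s: 22.15
tcp_pos: [0.5093, 0.0654, 0.0749]
tool_rot: [[-0.999, -0.034, -0.002], [-0.034, 0.999, 0.0], [0.002, 0.0, -1.0]]
ft_force: [-6.9, -0.1, 0.7]
opening: 0.0274
```

```bash
python3 - <<'E'
from h import *
d=save('side','s8')
im=cv2.imread('pics/s8.png')[220:350,220:420];cv2.imwrite('pics/s8c.png',cv2.resize(im,None,fx=4,fy=4))
E
```

```text
(no output)
```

View pics/s8c.png

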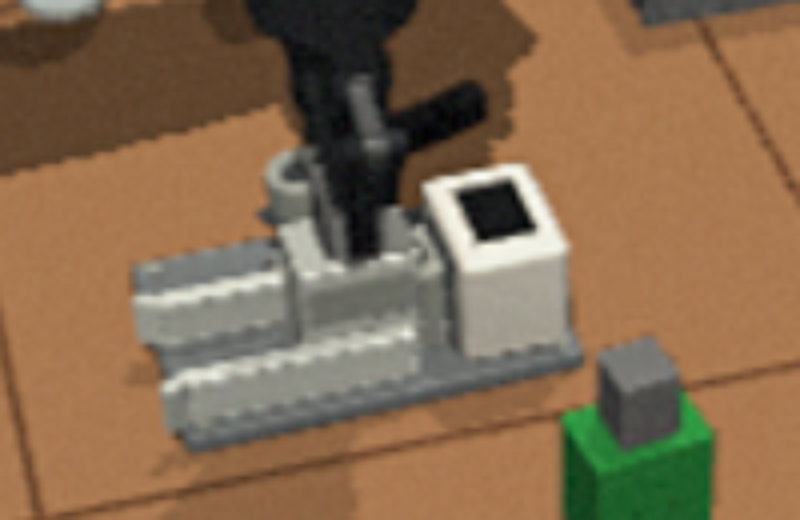

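Call:
step_arm --pt "0 0 0 0.03 0" --pt "0 -0.01 0 0.05 0" --pt "0 -0.01 0 0.05 0"

```text
time_s: 22.58
tcp_pos: [0.5093, 0.0654, 0.0745]
tool_rot: [[-0.999, -0.034, -0.002], [-0.034, 0.999, -0.0], [0.002, 0.0, -1.0]]
ft_force: [-7.2, -0.2, 2.3]
opening: 0.0273
```

Call:
step_arm --pt "38 0 0 0 0" --pt "45 0 0 0 0" --pt "55 0 0 0 0" --pt "55 0 0 0 0" --pt "55 0 0 0 0"

```text
time_s: 23.2
tcp_pos: [0.5103, 0.0655, 0.0744]
tool_rot: [[-0.999, -0.034, 0.0], [-0.034, 0.999, 0.0], [-0.0, 0.0, -1.0]]
ft_force: [0.5, 0.9, -0.1]
opening: 0.0468
```

```bash
python3 - <<'E'
from h import *
o=manip.get_obs();print(o['time_s'],o['tcp_pos'],o['ft_force'],o['opening'])
d=save('wrist','w9')
E
```

```text
23.2 [0.51031992 0.06547562 0.07444996] [ 0.45467885  0.85389851 -0.10368052] 0.046831457782264024
```

View pics/w9.png

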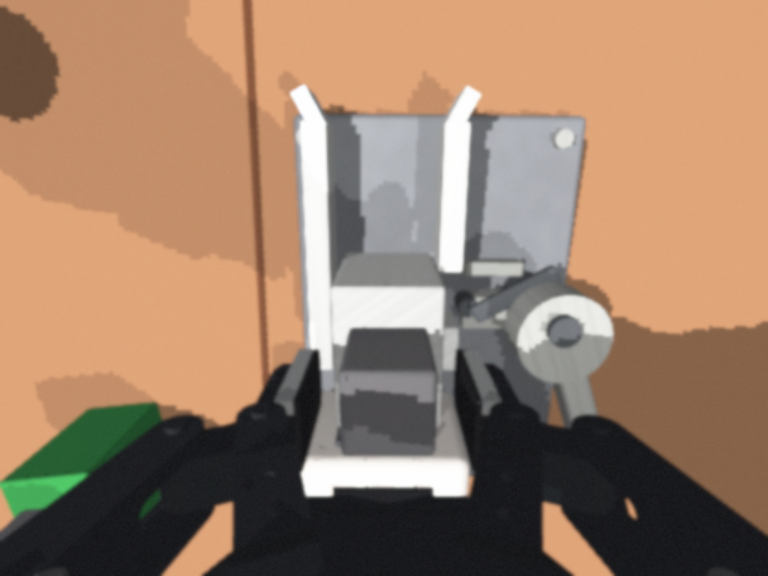

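Call:
step_arm --pt "55 0 0 -1 0" --pt "55 0 0 -3 0" --pt "55 0 0 -6 0" --pt "55 0 0 -9 0" --pt "40 0 0 -11 0" --pt "10 0 0 -11 0" --pt "0 0 0 -11 0" --pt "0 0 0 -11 0"

```text
time_s: 24.25
tcp_pos: [0.5098, 0.0654, 0.1834]
tool_rot: [[-0.999, -0.034, -0.002], [-0.034, 0.999, -0.0], [0.002, -0.0, -1.0]]
ft_force: [0.1, -0.3, 0.4]
opening: -0.0002
```

```bash
python3 - <<'E'
from h import *
o=manip.get_obs();print(o['time_s'],o['tcp_pos'],o['tool_rot'][:,0],o['ft_force'],o['opening'],o['joint_positions']);np.savez('pics/o10.npz',**o)
d=save('wrist','w10');P=wpts(d,o);np.save('pics/P10.npy',P)
t=save('top','t10')
im=cv2.imread('pics/t10.png')[240:420,260:560];cv2.imwrite('pics/t10c.png',cv2.resize(im,None,fx=2.6,fy=2.6))
E
```

```text
24.25 [0.50979232 0.06542178 0.18335355] [-0.99941169 -0.03426117  0.00156489] [ 0.09465818 -0.289391    0.41498322] -0.0002093067494829931 [ 7.31261593e+00 -5.98161878e-01 -9.87269565e-01  8.97009131e+01
  3.55133894e-04  5.34920242e+00]
```

View pics/w10.png

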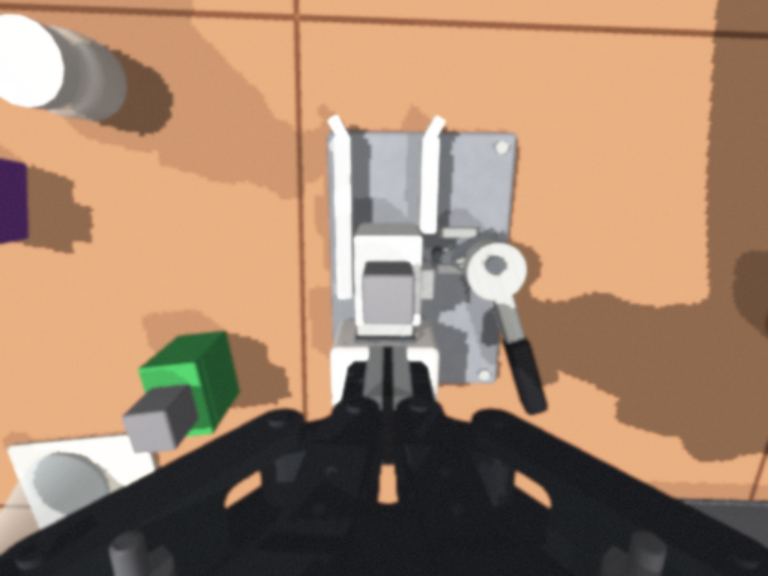

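View pics/t10c.png

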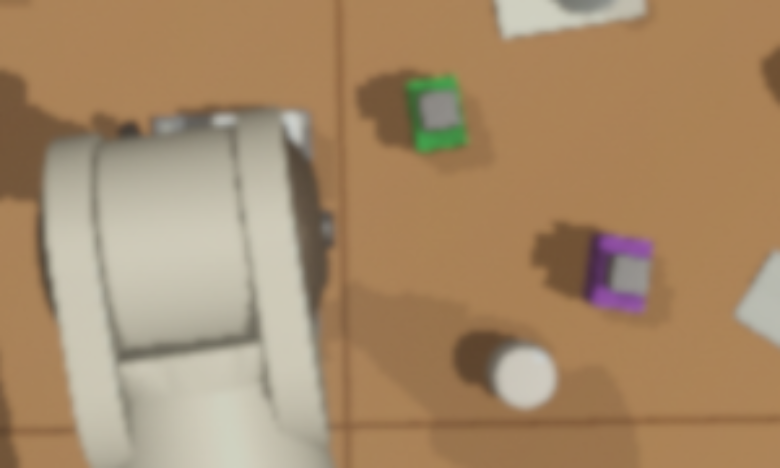

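```bash
python3 - <<'E'
from h import *
d=dict(np.load('pics/w10.npz'));P=np.load('pics/P10.npy');z=P[...,2];o=dict(np.load('pics/o10.npz'))
v,u=np.mgrid[:384,:512]
m=(u>300)&(u<360)&(v>155)&(v<210)&(z>.055)&(z<.075)
Q=P[m];print('hub',len(Q),cv2.minEnclosingCircle(Q[:,:2].astype(np.float32)*1000),np.median(Q[:,2]))
m=(u>325)&(u<375)&(v>220)&(v<280)&(d['color'].max(2)<75)&(z>.045)
Q=P[m];print('grip',len(Q),np.median(Q,0),cv2.minAreaRect(Q[:,:2].astype(np.float32)*1000))
l=cv2.fitLine(Q[:,:2].astype(np.float32),cv2.DIST_HUBER,0,.01,.01).ravel();print(l,np.degrees(np.arctan2(l[1],l[0])))
# cell
m=(u>225)&(u<285)&(v>150)&(v<225)
for lo,hi in [(.1,.115),(.067,.077)]:
    Q=P[m&(z>lo)&(z<hi)];print(len(Q),cv2.minAreaRect(Q[:,:2].astype(np.float32)*1000))
hb=(u>300)&(u<360)&(v>155)&(v<205)&(z>.055)&(d['color'].min(2)>150)
Q=P[hb];print(len(Q),Q[:,:2].mean(0))
im=d['color'][150:290,290:385,::-1];cv2.imwrite('pics/w10c.png',cv2.resize(im,None,fx=4,fy=4))
E
```

```text
hub 1375 ((508.0545349121094, 136.52679443359375), 25.316362380981445) 0.06297794753183515
grip 842 [0.56673264 0.15669245 0.06681852] ((516.1837768554688, 118.75918579101562), (191.51104736328125, 24.865909576416016), 36.20719528198242)
[0.7652337  0.6437526  0.5544419  0.14393286] 40.07221
1239 ((507.933837890625, 65.51834869384766), (27.530431747436523, 27.893590927124023), 2.126072645187378)
1194 ((508.4925842285156, 65.70571899414062), (56.00679397583008, 39.975460052490234), 1.968284010887146)
1152 [0.50293353 0.13233277]
```

View pics/w10c.png

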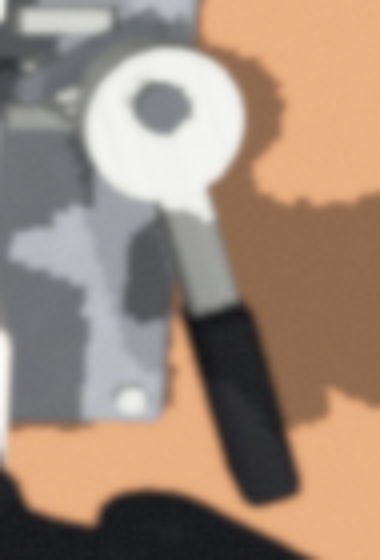

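```bash
python3 - <<'E'
from h import *
d=dict(np.load('pics/w10.npz'));P=np.load('pics/P10.npy');z=P[...,2]
print(np.median(P[178:183,320:324].reshape(-1,3),0), [np.median(P[a-1:a+2,b-1:b+2].reshape(-1,3),0).round(4) for a,b in [(165,331),(194,330),(180,313),(180,348)]])
c=d['color'].max(2)<75
m=c&(z>.058)&(z<.075)&(P[...,0]>.53)&(P[...,1]>.135)&(P[...,1]<.19)
Q=P[m];r=cv2.minAreaRect(Q[:,:2].astype(np.float32)*1000);print(len(Q),r);l=cv2.fitLine(Q[:,:2].astype(np.float32),cv2.DIST_HUBER,0,.01,.01).ravel();a=np.arctan2(l[1],l[0]);print(np.degrees(a))
ax=np.array([np.cos(a),np.sin(a)]);s=Q[:,:2]@ax;print('along',np.percentile(s,[1,99]),'perp',np.percentile(Q[:,:2]@[-ax[1],ax[0]],[1,50,99]))
# hub from ring
b=(d['color'].min(2)>90)&(z>.057)&(z<.07)&(abs(P[...,0]-.5)<.03)&(abs(P[...,1]-.132)<.025)
n,L,S,C=cv2.connectedComponentsWithStats(b.astype(np.uint8));i=1+S[1:,4].argmax();Q=P[L==i][:,:2]
print(n,len(Q),Q.min(0),Q.max(0))
E
```

```text
[0.50159892 0.12387398 0.06299151] [array([0.4873, 0.1311, 0.063 ]), array([0.5148, 0.133 , 0.0631]), array([0.502 , 0.1159, 0.0631]), array([0.5007, 0.1482, 0.063 ])]
740 ((572.35546875, 159.57908630371094), (52.836936950683594, 14.755754470825195), 21.454383850097656)
21.063988
along [0.56552424 0.61665489] perp [-0.06410412 -0.05756222 -0.05002967]
2 1349 [0.48420973 0.11461224] [0.52999373 0.1506315 ]
```

```bash
cat >> h.py <<'E'
piv=np.array([.4985,.131])
def lev(adeg,gap,z=.052,r=.080):
    a=np.radians(adeg);u=np.array([np.cos(a),np.sin(a)]);t=np.array([-u[1],u[0]])
    return np.r_[piv+r*u-(.019+gap)*t,z],adeg+90
def mv2(p,yaw):
    o=manip.get_obs();R=o['tool_rot'];s=R.T@(p-o['tcp_pos'])*100
    h=np.degrees(np.arctan2(R[1,0],R[0,0]));t=(h-yaw+180)%360-180
    return s.round(2),round(t,1)
E
python3 - <<'E'
from h import *
p,y=lev(22,.008,.17);print(p,y,mv2(p,y))
E
```

```text
[0.58278909 0.13593456 0.17      ] 112 (array([-7.53,  6.8 ,  1.35]), np.float64(70.0))
```

Call:
step_arm --pt "0 -2 2 0 10" --pt "0 -4 4 0 20" --pt "0 -6 6 0 30" --pt "0 -7.5 6.8 0 40" --pt "0 -7.5 6.8 0 50" --pt "0 -7.5 6.8 0 60" --pt "0 -7.5 6.8 0 70" --pt "0 -7.5 6.8 0 70"

```text
time_s: 25.35
tcp_pos: [0.5827, 0.136, 0.1839]
tool_rot: [[-0.375, 0.927, -0.001], [0.927, 0.375, -0.0], [0.0, -0.001, -1.0]]
ft_force: [-0.1, 0.5, -0.4]
opening: -0.0002
```

Call:
step_arm --pt "0 0 0 2 0" --pt "0 0 0 5 0" --pt "0 0 0 5 0" --pt "0 0 0 5 0"

```text
time_s: 25.85
tcp_pos: [0.5831, 0.136, 0.1354]
tool_rot: [[-0.376, 0.927, 0.001], [0.927, 0.376, 0.0], [-0.0, 0.001, -1.0]]
ft_force: [-0.8, 0.3, 0.9]
opening: -0.0
```

```bash
python3 - <<'E'
from h import *
o=manip.get_obs();print(o['time_s'],o['tcp_pos'],o['tool_rot'][:,0],o['ft_force'])
p,y=lev(22,.008,.052);print(p,y,mv2(p,y))
d=save('wrist','w11');save('side','s11')
im=cv2.imread('pics/s11.png')[180:350,220:440];cv2.imwrite('pics/s11c.png',cv2.resize(im,None,fx=3.5,fy=3.5))
E
```

```text
25.85 [0.58306098 0.1360324  0.13541871] [-3.75680302e-01  9.26749319e-01 -1.02289198e-04] [-0.8354765   0.26861772  0.88588653]
[0.58278909 0.13593456 0.052     ] 112 (array([ 0.  , -0.03,  8.34]), np.float64(0.1))
```

View pics/w11.png

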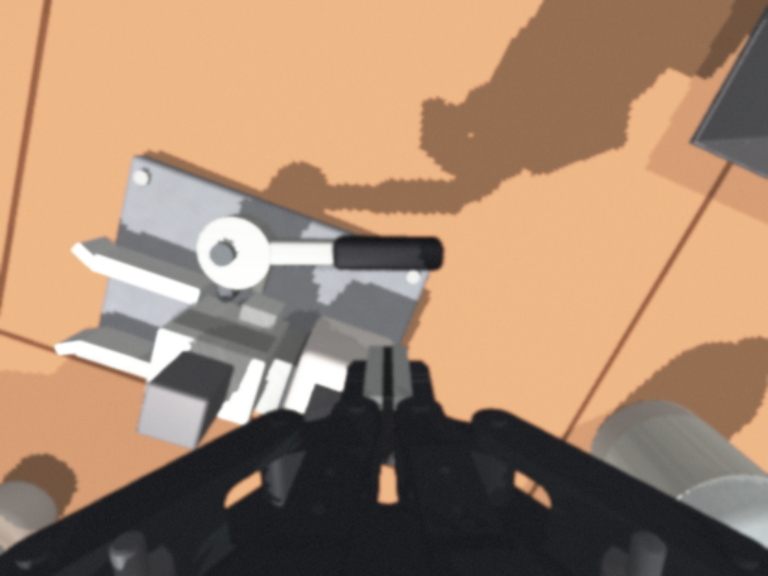

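View pics/s11c.png

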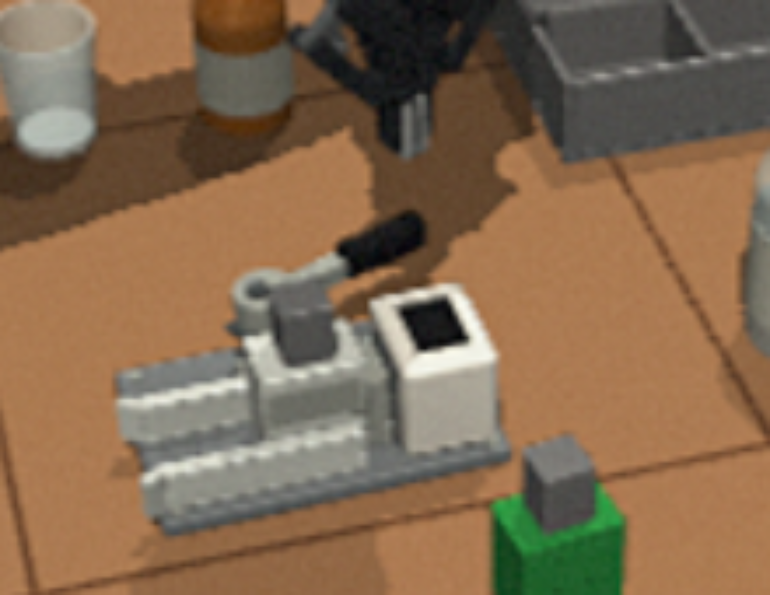

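Call:
step_arm --pt "0 0 0 3 0" --pt "0 0 0 5.5 0" --pt "0 0 0 7.5 0" --pt "0 0 0 8.3 0" --pt "0 0 0 8.3 0" --pt "0 0 0 8.3 0"

```text
time_s: 26.7
tcp_pos: [0.5835, 0.1361, 0.0527]
tool_rot: [[-0.374, 0.927, 0.002], [0.927, 0.374, 0.0], [-0.0, 0.002, -1.0]]
ft_force: [0.3, -0.4, 0.0]
opening: -0.0003
```

```bash
python3 - <<'E'
from h import *
o=manip.get_obs();print(o['time_s'],o['tcp_pos'],o['tool_rot'][:,0],o['ft_force'])
for a in [22,27,32,37]:
  p,y=lev(a,.0,.052);print(a,mv2(p,y))
E
```

```text
26.7 [0.58348711 0.13614724 0.05265134] [-3.74156220e-01  9.27365658e-01 -2.45349899e-04] [ 0.33587466 -0.35946999  0.00542483]
22 (array([ 0.81, -0.07,  0.06]), np.float64(-0.0))
27 (array([1.51, 0.06, 0.06]), np.float64(-5.0))
32 (array([2.22, 0.13, 0.06]), np.float64(-10.0))
37 (array([2.94, 0.14, 0.06]), np.float64(-15.0))
```

Call:
step_arm --pt "0 0.2 0 0 0" --pt "0 0.4 0 0 0" --pt "0 0.6 0 0 0" --pt "0 0.6 0 0 0"

```text
time_s: 27.2
tcp_pos: [0.5805, 0.1417, 0.0514]
tool_rot: [[-0.374, 0.927, -0.0], [0.927, 0.374, 0.0], [0.0, 0.0, -1.0]]
ft_force: [0.1, 0.2, 1.2]
opening: -0.0001
```

Call:
step_arm --pt "0 0.15 0 0 0" --pt "0 0.3 0 0 0" --pt "0 0.3 0 0 0"

```text
time_s: 27.58
tcp_pos: [0.5797, 0.1441, 0.0514]
tool_rot: [[-0.374, 0.927, 0.0], [0.927, 0.374, -0.001], [-0.001, 0.0, -1.0]]
ft_force: [2.0, -2.9, -1.8]
opening: -0.0
```

```bash
cat > arc.py <<'E'
from h import *
import sys
a0=float(sys.argv[1]);st=float(sys.argv[2])
o=manip.get_obs();print(o['time_s'],o['tcp_pos'],o['ft_force'])
for i in range(1,9):
  a=a0+st*i;p,y=lev(a,.0,.0515);s,t=mv2(p,y);print(a,s,t)
E
python3 arc.py 22 2
```

```text
27.575 [0.57966557 0.14411317 0.05139318] [ 2.00113291 -2.94233418 -1.84801061]
24.0 [ 0.21  0.04 -0.01] -2.0
26.0 [ 0.49  0.1  -0.01] -4.0
28.0 [ 0.77  0.14 -0.01] -6.0
30.0 [ 1.06  0.17 -0.01] -8.0
32.0 [ 1.34  0.19 -0.01] -10.0
34.0 [ 1.63  0.2  -0.01] -12.0
36.0 [ 1.92  0.2  -0.01] -14.0
38.0 [ 2.2   0.2  -0.01] -16.0
```

Call:
step_arm --pt "0 0.2 0.05 0 -2" --pt "0 0.5 0.1 0 -4" --pt "0 0.8 0.15 0 -6" --pt "0 1.1 0.17 0 -8" --pt "0 1.35 0.2 0 -10" --pt "0 1.6 0.2 0 -12" --pt "0 1.9 0.2 0 -14" --pt "0 2.2 0.2 0 -16"

```text
time_s: 28.58
tcp_pos: [0.5734, 0.1655, 0.0514]
tool_rot: [[-0.617, 0.787, 0.001], [0.787, 0.617, -0.0], [-0.001, 0.0, -1.0]]
ft_force: [3.7, -4.2, -1.6]
opening: -0.0001
```

```bash
python3 arc.py 38 2; python3 - <<'E'
from h import *
save('wrist','w12')
E
```

```text
28.575 [0.57335548 0.16548229 0.05144727] [ 3.65134769 -4.17926499 -1.61437847]
40.0 [ 0.27  0.04 -0.01] -1.9
42.0 [ 0.55  0.09 -0.01] -3.9
44.0 [ 0.84  0.13 -0.01] -5.9
46.0 [ 1.12  0.17 -0.01] -7.9
48.0 [ 1.41  0.19 -0.01] -9.9
50.0 [ 1.7   0.2  -0.01] -11.9
52.0 [ 1.98  0.2  -0.01] -13.9
54.0 [ 2.27  0.2  -0.01] -15.9
```

View pics/w12.png

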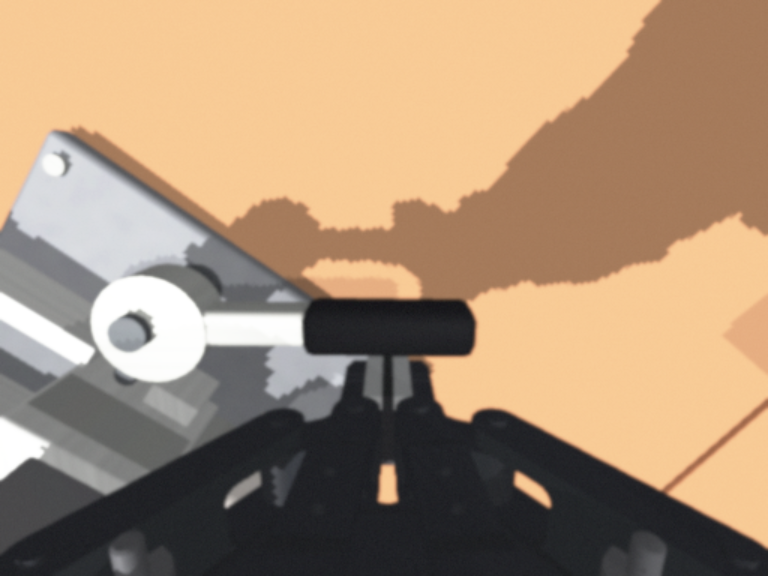

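Square contact at mid-grip, about 5.6 N; carry on along the arc.

Call:
step_arm --pt "0 0.3 0.05 0 -2" --pt "0 0.55 0.1 0 -4" --pt "0 0.85 0.15 0 -6" --pt "0 1.1 0.17 0 -8" --pt "0 1.4 0.2 0 -10" --pt "0 1.7 0.2 0 -12" --pt "0 2.0 0.2 0 -14" --pt "0 2.3 0.2 0 -16"

```text
time_s: 29.62
tcp_pos: [0.5613, 0.1847, 0.0515]
tool_rot: [[-0.81, 0.587, 0.002], [0.587, 0.81, -0.001], [-0.002, 0.001, -1.0]]
ft_force: [7.6, -5.1, -3.1]
opening: -0.0003
```

```bash
python3 arc.py 54 2
```

```text
29.625 [0.56134382 0.184745   0.0514839 ] [ 7.58484551 -5.05595671 -3.12025974]
56.0 [ 0.31  0.02 -0.  ] -1.9
58.0 [ 0.59  0.07 -0.  ] -3.9
60.0 [ 0.87  0.11 -0.  ] -5.9
62.0 [ 1.16  0.15 -0.  ] -7.9
64.0 [ 1.44  0.17 -0.  ] -9.9
66.0 [ 1.73  0.18 -0.  ] -11.9
68.0 [ 2.02  0.18 -0.01] -13.9
70.0 [ 2.3   0.18 -0.01] -15.9
```

Call:
step_arm --pt "0 0.3 0.03 0 -2" --pt "0 0.6 0.07 0 -4" --pt "0 0.85 0.1 0 -6" --pt "0 1.15 0.15 0 -8" --pt "0 1.45 0.17 0 -10" --pt "0 1.75 0.18 0 -12" --pt "0 2.0 0.18 0 -14" --pt "0 2.3 0.18 0 -16"

```text
time_s: 30.62
tcp_pos: [0.5445, 0.2002, 0.0516]
tool_rot: [[-0.94, 0.341, 0.003], [0.341, 0.94, 0.0], [-0.003, 0.001, -1.0]]
ft_force: [11.0, -2.9, -5.4]
opening: -0.0002
```

```bash
python3 arc.py 70 2
```

```text
30.625 [0.54446111 0.20016165 0.05156843] [10.98744592 -2.92129232 -5.35400728]
72.0 [ 0.33 -0.01  0.01] -1.9
74.0 [0.62 0.04 0.01] -3.9
76.0 [0.9  0.09 0.  ] -5.9
78.0 [1.19 0.12 0.  ] -7.9
80.0 [1.47 0.14 0.  ] -9.9
82.0 [1.76 0.15 0.  ] -11.9
84.0 [2.05 0.15 0.  ] -13.9
86.0 [2.33 0.15 0.  ] -15.9
```

Call:
step_arm --pt "0 0.3 0 0 -2" --pt "0 0.6 0.04 0 -4" --pt "0 0.9 0.08 0 -6" --pt "0 1.2 0.12 0 -8" --pt "0 1.5 0.14 0 -10" --pt "0 1.8 0.15 0 -12" --pt "0 2.05 0.15 0 -14" --pt "0 2.35 0.15 0 -16"

```text
time_s: 31.62
tcp_pos: [0.5228, 0.2107, 0.0516]
tool_rot: [[-0.998, 0.067, 0.003], [0.067, 0.998, 0.002], [-0.003, 0.003, -1.0]]
ft_force: [10.1, 3.0, -5.7]
opening: 0.0003
```

```bash
python3 arc.py 86 2;  python3 - <<'E'
from h import *
save('wrist','w13')
E
```

```text
31.625 [0.52279445 0.21067981 0.05161184] [10.10361407  3.01360359 -5.68190511]
88.0 [ 0.25 -0.06  0.01] -1.9
90.0 [ 0.53 -0.    0.01] -3.9
92.0 [0.81 0.04 0.01] -5.9
94.0 [1.1  0.07 0.01] -7.9
96.0 [1.39 0.09 0.01] -9.9
98.0 [1.67 0.11 0.01] -11.9
100.0 [1.96 0.11 0.01] -13.9
102.0 [2.25 0.1  0.  ] -15.9
```

View pics/w13.png

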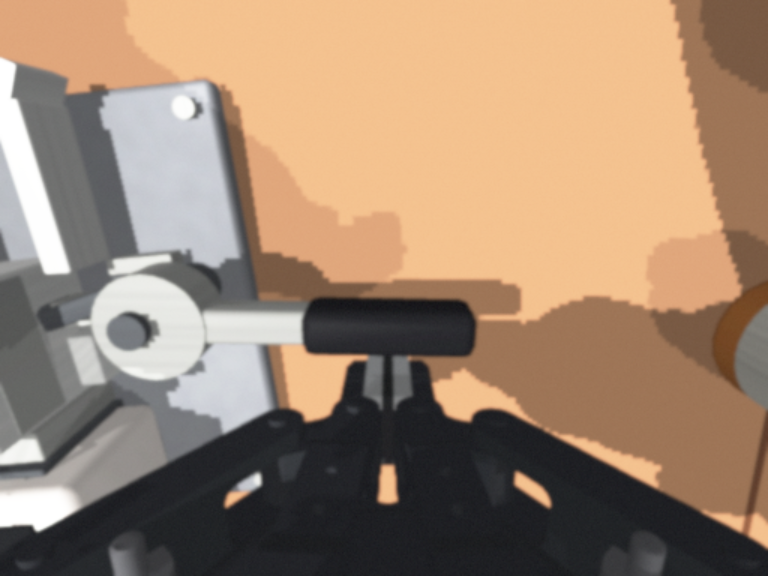

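Call:
step_arm --pt "0 0.25 -0.05 0 -2" --pt "0 0.55 0 0 -4" --pt "0 0.85 0.04 0 -6" --pt "0 1.1 0.07 0 -8" --pt "0 1.4 0.1 0 -10" --pt "0 1.7 0.1 0 -12" --pt "0 2.0 0.1 0 -14" --pt "0 2.25 0.1 0 -16"

```text
time_s: 32.67
tcp_pos: [0.4995, 0.2138, 0.0519]
tool_rot: [[-0.978, -0.211, 0.002], [-0.211, 0.978, 0.004], [-0.002, 0.003, -1.0]]
ft_force: [4.2, 6.5, -2.2]
opening: -0.0002
```

```bash
python3 arc.py 102 2
```

```text
32.675 [0.49954677 0.2137719  0.05194635] [ 4.18642051  6.45576844 -2.18403459]
104.0 [ 0.2  -0.01  0.04] -1.8
106.0 [0.49 0.04 0.04] -3.8
108.0 [0.77 0.08 0.04] -5.8
110.0 [1.05 0.11 0.04] -7.8
112.0 [1.34 0.14 0.04] -9.8
114.0 [1.63 0.15 0.04] -11.8
116.0 [1.91 0.15 0.04] -13.8
118.0 [2.2  0.15 0.04] -15.8
```

Call:
step_arm --pt "0 0.2 0.1 0 -2" --pt "0 0.5 0.15 0 -4" --pt "0 0.75 0.2 0 -6" --pt "0 1.05 0.2 0 -8" --pt "0 1.35 0.22 0 -10" --pt "0 1.65 0.22 0 -12" --pt "0 1.9 0.22 0 -14" --pt "0 2.2 0.22 0 -16"

```text
time_s: 33.67
tcp_pos: [0.4767, 0.2092, 0.0512]
tool_rot: [[-0.882, -0.471, -0.001], [-0.471, 0.882, -0.0], [0.001, -0.0, -1.0]]
ft_force: [-0.5, -0.5, -0.8]
opening: -0.0
```

```bash
python3 arc.py 118 2;  python3 - <<'E'
from h import *
save('wrist','w14')
E
```

```text
33.675 [0.47670782 0.20920544 0.05120282] [-0.49023795 -0.4611838  -0.82608216]
120.0 [ 0.13  0.13 -0.03] -1.9
122.0 [ 0.41  0.19 -0.03] -3.9
124.0 [ 0.69  0.23 -0.03] -5.9
126.0 [ 0.98  0.26 -0.03] -7.9
128.0 [ 1.27  0.28 -0.03] -9.9
130.0 [ 1.55  0.29 -0.03] -11.9
132.0 [ 1.84  0.3  -0.03] -13.9
134.0 [ 2.13  0.29 -0.03] -15.9
```

View pics/w14.png

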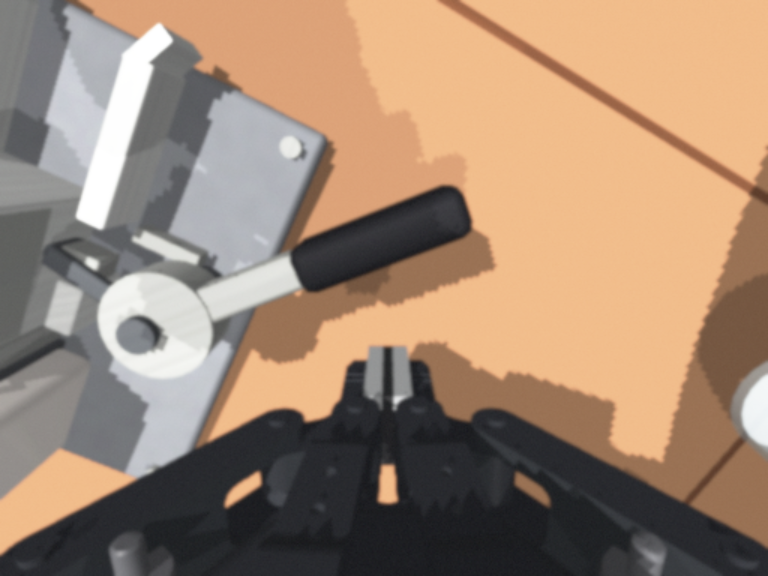

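Call:
step_arm --pt "0 -0.5 0 0 0" --pt "0 -1 0 0 0" --pt "0 -1 0 -3 0" --pt "0 -1 0 -8 0" --pt "0 -1 0 -13 0" --pt "0 -1 0 -18 0" --pt "0 -1 0 -20 0" --pt "0 -1 0 -20 0"

```text
time_s: 34.72
tcp_pos: [0.4868, 0.2146, 0.2527]
tool_rot: [[-0.883, -0.469, 0.003], [-0.469, 0.883, 0.001], [-0.003, -0.0, -1.0]]
ft_force: [-0.2, -0.2, -0.8]
opening: -0.0
```

```bash
python3 - <<'E'
from h import *
o=manip.get_obs();print(o['time_s'],o['tcp_pos'],o['tool_rot'][:,0],o['ft_force'])
d=save('wrist','w15');save('side','s15')
print(mv2(np.array([.42,.09,.26]),182))
im=cv2.imread('pics/s15.png')[180:350,220:440];cv2.imwrite('pics/s15c.png',cv2.resize(im,None,fx=3.5,fy=3.5))
E
```

```text
34.725 [0.48682445 0.2145543  0.25271717] [-0.88333489 -0.46873452 -0.00272289] [-0.22488685 -0.16496071 -0.81082369]
(array([11.65, -7.88, -0.97]), np.float64(26.0))
```

View pics/s15c.png

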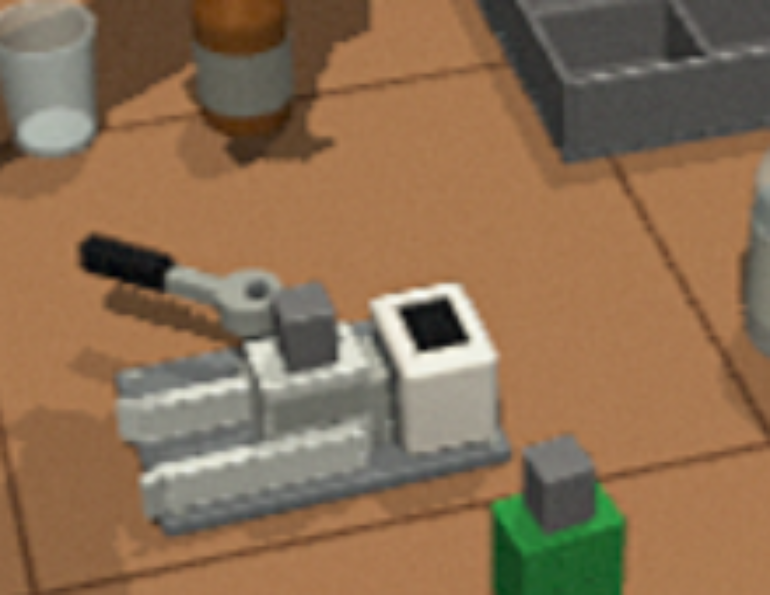

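View pics/w15.png

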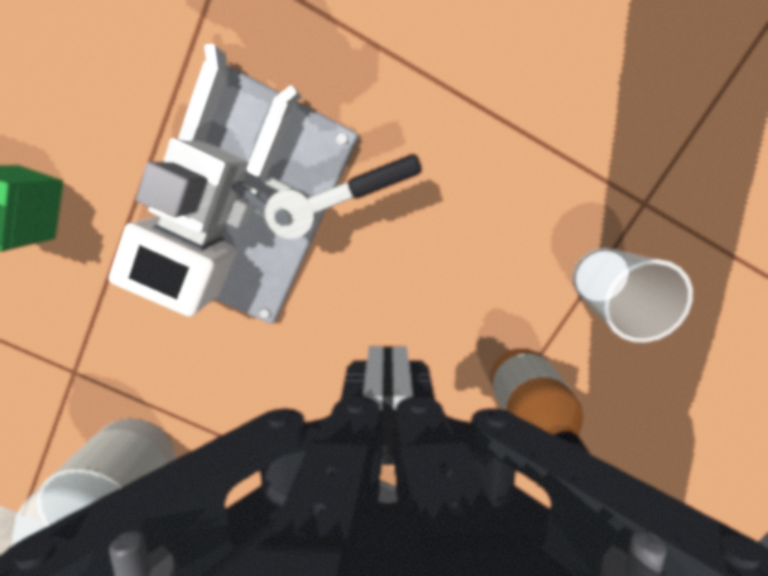

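```bash
python3 - <<'E'
from h import *
o=manip.get_obs();d=dict(np.load('pics/w15.npz'));P=wpts(d,o);z=P[...,2]
v,u=np.mgrid[:384,:512]
m=(u>225)&(u<290)&(v>95)&(v<140)&(d['color'].max(2)<85)&(z>.055)
Q=P[m];l=cv2.fitLine(Q[:,:2].astype(np.float32),cv2.DIST_HUBER,0,.01,.01).ravel();a=np.degrees(np.arctan2(l[1],l[0]))%180
print('lever',len(Q),a,'joint rad',np.radians(a-22))
near=(abs(P[...,0]-.508)<.045)&(abs(P[...,1]-.064)<.035)
for lo,hi in [(.1,.115),(.067,.077)]:
    Q=P[near&(z>lo)&(z<hi)];Q=Q[Q[:,0]<.54];print(len(Q),np.median(Q[:,2]),cv2.minAreaRect(Q[:,:2].astype(np.float32)*1000))
s=dict(np.load('pics/s15.npz'));im=s['color'][150:215,160:245,::-1];cv2.imwrite('pics/s15d.png',cv2.resize(im,None,fx=9,fy=9,interpolation=cv2.INTER_CUBIC))
E
```

```text
lever 596 139.11836 joint rad 2.044101
913 0.10540219240660192 ((507.1081848144531, 61.37016296386719), (28.15851593017578, 28.479604721069336), 2.263437032699585)
1029 0.06961500709969068 ((506.99951171875, 61.37541198730469), (56.32537078857422, 40.30828857421875), 3.0248606204986572)
```

View pics/s15d.png

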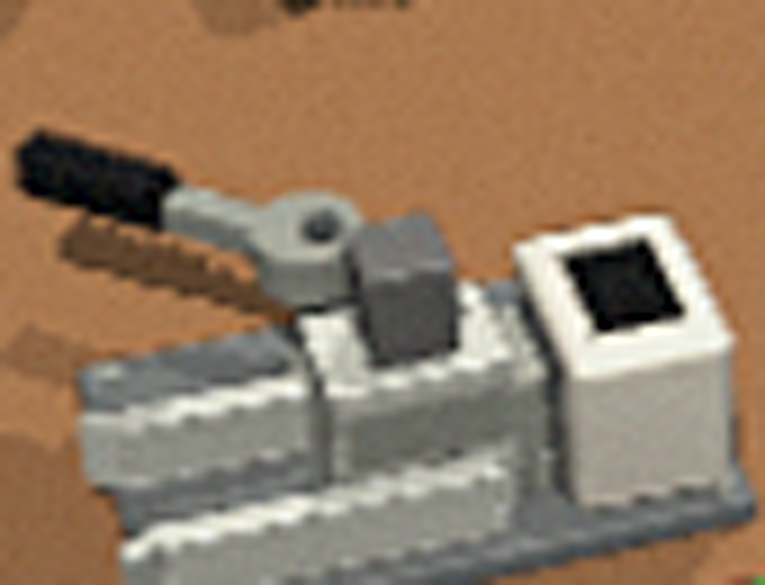

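```bash
python3 - <<'E'
from h import *
print(mv2(np.array([.4698,.064,.1834]),182))
E
```

```text
(array([  8.47, -12.51,   6.69]), np.float64(26.0))
```

```bash
python3 - <<'E'
from h import *
print(mv2(np.array([.60,.064,.2]),182))
E
```

```text
(array([ -3.03, -18.61,   5.01]), np.float64(26.0))
```

Call:
step_arm --pt "0 -1 -5 0 6" --pt "0 -2 -10 0 12" --pt "0 -3 -15 0 18" --pt "0 -3 -18.6 2 26" --pt "0 -3 -18.6 5 26" --pt "0 -3 -18.6 5 26" --pt "0 -3 -18.6 5 26"

```text
time_s: 35.7
tcp_pos: [0.5994, 0.0643, 0.2018]
tool_rot: [[-0.999, -0.035, -0.0], [-0.035, 0.999, -0.0], [0.0, 0.0, -1.0]]
ft_force: [0.4, -0.6, 0.4]
opening: 0.0004
```

```bash
python3 - <<'E'
from h import *
o=manip.get_obs();print(o['time_s'],o['tcp_pos'],o['tool_rot'][:,0],o['ft_force'])
d=save('wrist','w16');P=wpts(d,o);z=P[...,2]
im=d['color'];cv2.imwrite('pics/w16c.png',cv2.resize(im[60:220,170:370,::-1],None,fx=4,fy=3.75,interpolation=cv2.INTER_CUBIC))
near=(abs(P[...,0]-.508)<.045)&(abs(P[...,1]-.064)<.035)
for lo,hi in [(.1,.115),(.066,.077)]:
    Q=P[near&(z>lo)&(z<hi)];print(len(Q),np.median(Q[:,2]),cv2.minAreaRect(Q[:,:2].astype(np.float32)*1000))
c=np.array([1,np.tan(np.radians(2))])
for y in [.05,.06,.07]:
    m=(abs(P[...,1]-y)<.004)&(P[...,0]>.5)&(P[...,0]<.57)
    Q=P[m];Q=Q[np.argsort(Q[:,0])]
    print(y,[(round(float(a),1),int(b)) for a,b in zip(Q[::12,0]*1000,Q[::12,2]*1000)])
E
```

```text
35.7 [0.59939431 0.06427576 0.20176007] [-9.99391006e-01 -3.48935473e-02  2.38968895e-04] [ 0.41816089 -0.59031785  0.44049259]
1425 0.10784118083820153 ((509.0393371582031, 61.64440155029297), (27.233373641967773, 27.923830032348633), 1.869268774986267)
1689 0.07184296598582787 ((517.2095947265625, 69.17356872558594), (73.1414794921875, 54.52825164794922), 2.5108420848846436)
0.05 [(500.1, 107), (500.8, 108), (501.6, 107), (502.8, 107), (503.6, 107), (504.3, 108), (505.6, 107), (506.4, 108), (507.2, 107), (508.5, 106), (509.3, 107), (510.7, 108), (511.5, 108), (512.8, 105), (513.6, 106), (515.0, 107), (515.7, 107), (517.1, 107), (517.9, 106), (519.3, 107), (520.1, 105), (521.5, 105), (522.3, 106), (523.2, 71), (523.9, 71), (524.9, 71), (526.4, 73), (527.4, 72), (528.3, 71), (529.8, 71), (530.8, 73), (531.7, 72), (533.3, 71), (534.2, 71), (535.2, 73), (536.8, 71), (538.3, 57), (540.0, 58), (541.8, 57), (543.6, 59), (544.7, 57), (546.5, 58), (548.2, 59), (550.1, 60), (550.9, 61), (551.8, 63), (552.9, 62), (553.9, 70), (554.9, 69), (556.5, 70), (557.4, 72), (559.2, 71), (560.2, 71), (5
[... 2150 characters left out ...]
11.3, 107), (512.0, 106), (512.9, 108), (513.6, 106), (514.3, 108), (515.1, 109), (515.9, 107), (517.1, 108), (517.9, 107), (518.7, 109), (519.5, 107), (520.2, 106), (521.4, 107), (522.2, 105), (522.6, 80), (523.3, 71), (524.8, 73), (525.7, 71), (526.7, 71), (528.2, 72), (529.2, 71), (530.1, 71), (531.7, 71), (532.6, 71), (533.6, 72), (535.1, 72), (536.2, 72), (537.6, 57), (539.3, 58), (540.4, 57), (542.1, 57), (543.1, 58), (544.8, 58), (545.9, 57), (547.6, 58), (548.7, 57), (549.8, 57), (551.1, 63), (552.2, 61), (552.7, 66), (554.0, 70), (555.0, 70), (556.5, 72), (557.5, 73), (558.5, 73), (560.1, 72), (561.3, 72), (562.2, 71), (563.6, 74), (564.7, 73), (565.7, 73), (567.4, 74), (568.5, 73)]
```

View pics/w16c.png

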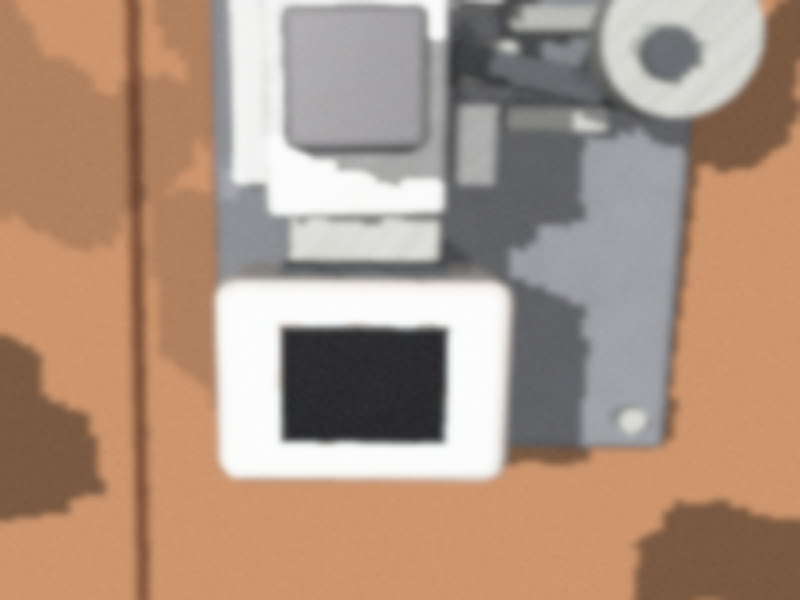

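```bash
python3 - <<'E'
from station import manip
print(manip.hand_in())
E
```

```text
the job is handed in; nothing more can be done
None
```

The metal cell is in the channel, pressed against the stop plate, and the cam lever is clamped on it. The job was handed in at about 36 s of the 72 s allowed.

**Inserting the cell:** I picked the cell up by its cap, turned it to the holder's heading of about 2°, and slid it in. I felt the stop when the tool (TCP) reached world x of about 0.509 m. I pushed to about 7 N, set the cell on the floor and let go.

**Clamping:** I pushed the lever round with the shut fingers. The readings at the end of each move never passed about 13 N, and the lever snapped past centre on its own.

**Last checks:**
- **Lever:** it measured about 2.04 rad, and the end stop is at 2.05.
- **Cell position:** it stands upright, shifted about 4 mm onto the right wall. No gap to the stop plate shows in the close-up wrist view. The cell's front edge read 536.7 mm and the plate's edge about 537.5 mm, which is within the camera calibration error.
- **Robot:** it is clear of everything. I touched nothing else on the bench.

**Drag partway:** While first sliding on the channel floor, the drag rose to about 6 N before the stop. A picture still showed a gap, so I lifted the cell a hair and carried on to the real contact.

**Not checked:** I could not read the tongue's travel directly. That the cell is fully home rests on the felt contact and the pictures.

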